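# Clear the ash shelf for the batter dispenser

## Task

Make room on the little ash shelf for the batter dispenser: first pull its drawer right out, then slide every cork coaster over the shelf's front edge so that it drops into the drawer, without picking the coasters up. Next put the loose cover on the drawer while it is still out, one long edge hooked under the lip inside the drawer front and the other lowered until it lies flat, and push the drawer in until its catch clicks and it is fully home. Finally stand the dispenser upright on the cleared shelf, leaving all the other things where they are.

Things in the scene. Friction and masses are not known exactly. Their poses are not given: they have to be found in the camera images.
- shelf: Fixed ash shelf riser: board 340 mm wide (y), 165 mm deep (x), 18 mm thick, top 158 mm above the table, on two 18 mm uprights centred at y = +-128 mm, a drawer between them. Origin: table level, under the middle of the board's front edge. x: from that edge back into the shelf, away from the robot; y along the edge; z up. Board spans x 0 to 165, y -170 to 170 mm, no rim.
- shelf_edge (a point): Middle of the board's front edge, on its top face (158 mm above the table); axes as the shelf's. The coasters go over this edge. The drawer's inside reaches 102 mm to either side of its middle line (94 mm between the ledges). The board's underside is 18 mm lower.
- drawer (a joint): How far the drawer is pulled out, m: 0 fully home, 0.148 fully out at its stop; slides along shelf -x. Found partly out. Friction about 1.5 N. A spring catch resists with about 6 N from about 22 mm and pushes back out; pushed past about 8 mm it snaps the drawer home and holds it there.
- drawer_front (a point): Middle of the top outer edge of the drawer's front, 122 mm above the table; axes as the shelf's; moves with the drawer (shelf x = -12 mm - joint). Front wall 12 mm thick, 226 mm wide, from 12 to 122 mm height. No knob: hook its top rail (24 mm thick with the lip) from inside, or pinch it from above, and push the outer face to close.
- drawer_lip (a point): Middle of the lower inner edge of the lip, 105 mm above the table; axes as the shelf's; moves with the drawer. The lip runs the full width inside the drawer front, sticks out 12 mm from the wall's inner face, is 17 mm high, and its underside is 15 mm above the seat of the cover.
- drawer_seat (a point): Centre of the plane the cover lies on in the drawer, 90 mm above the table; axes as the shelf's; moves with the drawer. Inside +-67 mm in x, +-102 mm in y; floor 70 mm below; walls 8 mm, rising 7 mm above the seat at sides and rear; the cover rests on 8 mm ledges along the sides. Lip over x -67 to -55 mm, so the opening is 122 mm. Drawer fully out: the board's edge is at x = +81 mm.
- cover: Loose drawer cover: flat ash panel 130 mm (x) by 196 mm (y), 7 mm thick, about 0.16 kg, with an upright grip bar in the middle of its top, 16 mm thick in x, 80 mm long in y, its top 39 mm above the underside. Origin: centre of the underside. A half turn makes no difference. Needs a tilt of about 15 to 20 degrees to enter under the lip. Lies flat on the table at one side.
- coaster1: Round cork coaster, 64 mm across, 10 mm thick, about 25 g; origin: centre of the underside. Lies on the shelf board. Two to four coasters are there; an absent one reads None.
- coaster2: Round cork coaster, 64 mm across, 10 mm thick, about 25 g; origin: centre of the underside. Lies on the shelf board. Two to four coasters are there; an absent one reads None.
- coaster3: Round cork coaster, 64 mm across, 10 mm thick, about 25 g; origin: centre of the underside. Lies on the shelf board. Two to four coasters are there; an absent one reads None.
- coaster4: Round cork coaster, 64 mm across, 10 mm thick, about 25 g; origin: centre of the underside. Lies on the shelf board. Two to four coasters are there; an absent one reads None.
- dispenser: Blue plastic batter dispenser, empty and closed, standing upright on the table at the side away from the cover: body 64 mm across to height 105 mm, then a sloping shoulder and a white cylindrical cap 32 mm across from about 120 to 152 mm height. About 0.16 kg. Origin: centre of the underside, z up along it.
- saucer1: Bystander, leave alone: white ceramic saucer, 140 mm across, right-hand side; origin underside centre.
- saucer2: Bystander, leave alone: white ceramic saucer, 140 mm across, left-hand side; origin underside centre.
- ramekin: Bystander, leave alone: glass ramekin, 84 mm across, 48 mm high, left of the shelf; origin underside centre.
- whisk: Bystander, leave alone: steel whisk lying at the far right, 245 mm long.
- spatula: Bystander, leave alone: spatula lying at the far left, 260 mm long.
- mug: Bystander, leave alone: blue ceramic mug, 80 mm across, 90 mm high, right of the shelf.
There are look-alikes about, which are no part of the job. Leave any black or red look-alike of the coaster2 alone.

How it is judged:
By the outcome, as a careful person would: the job done as asked, in the order asked, and still so for the second after the job is handed in, with the robot touching nothing.
Of coaster1, coaster2, coaster3, coaster4 only 2 to 4 are there at a start; the rules pass over those that are not, and their reading is None.
At some moment in a run one of coaster1, coaster2, coaster3, coaster4, cover may be knocked a few centimetres aside while the robot is not near it.
It also fails if it takes over 184 s, if anything falls off the work surface, if the arm or the gripper's body presses on something with over 40 N, if the wrist force passes 120 N, or if a joint passes its speed limit or range.

## Robot

A 6-joint arm with a two-finger parallel gripper is mounted at the origin on the work surface. World frame = base frame: x ahead of the robot, y to its left, z up, the work surface at z = 0. Lengths are in m, angles in rad, forces in N, time in s.
With the tool pointing down it reaches from about 0.35 to 0.975 m from the base axis. Payload 4.9 kg.
Tool frame: the origin (TCP) lies at the very end of the fingers, on their centre line; the grasp point (between the pads) lies 19 mm behind it; x points along the fingers, y is the direction in which the jaws open and shut, and the axes are right-handed (so a half turn about x gives the same grasp; the last joint's range is limited). The gripper opens to 85 mm and grips with 20 to 120 N. Pads are 22 mm wide; open, the fingers measure 114 mm over their backs; the gripper's body (76 mm by 85 mm) begins 54 mm behind the grasp point. The pads swing forward as they close: fully open they stand 13 mm farther back than shut.
Start: joints at [1.201, 0.053, 1.613, -0, 1.476, -0.119], TCP at [0.155, 0.605, 0.231] pointing down, gripper open.
Joint ranges: [-3.01, 3.01], [-1.01, 2.22], [0.06, 2.58], [-1.02, 4.17], [0.09, 2.62], [-3.14, 3.14]. Speed limits (rad/s): [2.57, 2.57, 3.14, 3.14, 3.14, 3.14].

## Interface

Orientations are given as a rotation vector (axis times angle).
In Python, from station import ctrl, get_image, calibration, finish_job, search_frame, cut_out, mark_of gives the robot as it stands. The module is installed in compiled form; this text tells all that it offers.
- The arm moves only by the tool arm_command, never from a script. Its argument "plan" is a list that holds one entry, the list of rows, each a list of 7 numbers: the shift along the tool's x, y, z in m, then the turn, a rotation vector about the tool's x, y, z in degrees, then the finger opening in m, from 0 to 0.0854. A call has 1 to 20 rows; each row shifts and turns the pose as measured when the row begins, along the tool's axes as they then stand; what a row does not reach is not made up. A row lasts 1/12 s, in which the tool goes at most 41.7 mm and 7.16 degrees, less where a joint would pass 70% of its speed; a pose out of reach is approached as far as the arm can. A call with a gripper value outside its range is refused whole. The fingers move at their own pace and stop on an object; "squeeze" is the grip in N (left out, the last holds). Time passes only in rows, so rows that do not move let the fingers close. It gives the time, the measured TCP pose, the force and the opening at its end, in the units of the state.
- ctrl.get_obs(): the state, without advancing time (a new reading comes with each control period).
- get_image(name): name is "side" or "top"; returns the picture (400x640x3 uint8, red, green, blue); there is no depth.
- calibration(name): a dict with "fx", "fy", "cx", "cy" (pixels), "k1" (the pictures are not rectified: a ray, as slopes to the right and down, at radius r is drawn at 1 + k1 r^2 times it, then the intrinsics apply), "cam_to_world" (4x4, takes a point from camera to world coordinates). Camera axes: x right, y down, z forward; pixel columns grow to the right and rows downward; lengths in m; the calibration is good to about 2 mm. A picture is of the moment at which its call begins. calibration takes no time and is no camera call.
- finish_job(): hands the job in, once; it reports no verdict.
Trained networks look in the newest picture that a camera, given by its name, has taken for a name from the list of things; names that differ only in an ending like _2 or _b are one class to them, and where a whole thing is asked for, a point or a joint stands for the part that bears it (a point fixed in the world has none). Each returns a list of dicts, best first, with "conf" (0 to 1); they miss things now and then, are a little off and sometimes report something else, mostly with a low value. They report only what shows in the picture. A call takes as long as a camera call. They do not tell look-alikes from the thing itself.
- search_frame(camera, thing): "at" ([x, y, z] in m, in the coordinates of the camera as it stood for that picture, good to about 4 mm: the middle of the surface that is visible of it).
- cut_out(camera, thing): "mask" (400x640 bool, what is visible of it).
- mark_of(camera, thing): "at" ([x, y, z] in m, in the coordinates of the camera as it stood for that picture, good to about 4 mm: a listed point, or the origin of a listed thing).
The state is a dict: "t": time; "q": joint angles; "dq": joint speeds; "effort": joint torques, N m; "tool_pos": TCP position; "tool_rot": TCP orientation; "contact_force": force on the tool from outside, world axes, zero at the start; "wrist_torque": the same for the moment, N m; "opening": finger opening in m.
Only numpy, scipy, OpenCV 4.12 (cv2) and the standard library are available. Lean on these libraries where they do the work, as an engineer would, in place of code of your own. Each camera call takes 0.05 s, during which the arm holds its last target. There are 200 camera calls.

## Working session

There is one attempt and no reset: what is moved stays moved. The work goes in short steps, Python scripts to look and compute and a tool call to move; the robot and the scene stay as the last step left them, time stands still between calls to the robot, and variables do not carry over. Pictures are saved under pics/ and viewed, about 12 in all and at most 16, crops included, and the job is handed in when it is done.

Besides the shell and the picture viewer there is one more tool, called after "Call:" by a JSON object that holds its "name" and its "arguments", one argument or row to a line. arm_command: Moves the arm, as the interface text tells. Its arguments: {"type":"object","properties":{"plan":{"type":"array","items":{"type":"array","items":{"type":"array","items":{"type":"number"}}}},"squeeze":{"type":"number"}},"required":["plan"]}

```bash
mkdir -p pics; cat > h.py <<'E'
import numpy as np, cv2
from scipy.spatial.transform import Rotation as R
from station import ctrl,get_image,calibration,finish_job,search_frame,cut_out,mark_of
def w(cam,p):
    T=np.array(calibration(cam)["cam_to_world"]); return (T@np.r_[p,1])[:3]
def px(cam,P):
    c=calibration(cam);T=np.linalg.inv(np.array(c["cam_to_world"]));p=T@np.r_[P,1];a=p[:2]/p[2];a=a*(1+c["k1"]*(a@a));return np.round([c["fx"]*a[0]+c["cx"],c["fy"]*a[1]+c["cy"]],0)
def onz(cam,u,v,z):
    c=calibration(cam);K=np.array([[c["fx"],0,c["cx"]],[0,c["fy"],c["cy"]],[0,0,1]])
    a=cv2.undistortPoints(np.array([[[u,v]]],float),K,np.array([c["k1"],0,0,0]))[0,0]
    T=np.array(c["cam_to_world"]);d=T[:3,:3]@np.r_[a,1];o=T[:3,3];return o+d*(z-o[2])/d[2]
def snap(cam,name,crop=None,s=1):
    im=get_image(cam);o=im if crop is None else im[crop[1]:crop[3],crop[0]:crop[2]]
    cv2.imwrite("pics/"+name+".png",cv2.resize(o[:,:,::-1],None,fx=s,fy=s,interpolation=cv2.INTER_CUBIC));return im
def marks(cam,things):
    for t in things:
        print(cam,t,[(np.round(w(cam,d["at"]),3).tolist(),round(d["conf"],2),px(cam,w(cam,d["at"])).tolist()) for d in mark_of(cam,t)[:5]])
def st():
    o=ctrl.get_obs();print({k:np.round(o[k],3).tolist() for k in("t","q","tool_pos","tool_rot","contact_force","opening")})
    print(R.from_rotvec(o["tool_rot"]).as_matrix().round(3).tolist())
E
python3 - <<'E'
from h import *
st()
for c in("side","top"):
    k=calibration(c);print(c,k["fx"],k["k1"],np.round(k["cam_to_world"],3).tolist())
    snap(c,c+"0")
    marks(c,["shelf_edge","drawer_front","drawer_seat","cover","coaster1","dispenser"])
E
```

```text
{'t': 0.0, 'q': [1.201, 0.053, 1.614, -0.0, 1.476, -0.119], 'tool_pos': [0.155, 0.605, 0.23], 'tool_rot': [0.195, 1.562, -0.198], 'contact_force': [0.356, 1.028, -0.097], 'opening': 0.086}
[[-0.001, 0.248, 0.969], [-0.002, 0.969, -0.248], [-1.0, -0.002, -0.0]]
side 414.8001478497535 0.013975636295490609 [[0.772, -0.36, 0.524, -0.245], [-0.636, -0.41, 0.654, -1.124], [-0.02, -0.838, -0.545, 1.038], [0.0, 0.0, 0.0, 1.0]]
side shelf_edge [([0.591, -0.022, 0.159], 0.85, [316.0, 196.0]), ([0.655, -0.052, 0.16], 0.65, [334.0, 194.0]), ([0.567, -0.024, 0.096], 0.37, [312.0, 212.0])]
side drawer_front [([0.485, -0.032, 0.127], 0.71, [297.0, 214.0])]
side drawer_seat [([0.566, -0.024, 0.095], 0.56, [312.0, 212.0]), ([0.466, -0.589, 0.001], 0.55, [400.0, 328.0]), ([0.64, 0.021, 0.16], 0.19, [319.0, 188.0])]
side cover [([0.435, -0.333, 0.004], 0.94, [338.0, 286.0])]
side coaster1 [([0.835, -0.159, 0.001], 0.7, [383.0, 220.0]), ([0.639, 0.018, 0.159], 0.66, [320.0, 188.0]), ([0.649, -0.052, 0.162], 0.6, [333.0, 194.0]), ([0.846, -0.037, 0.003], 0.58, [365.0, 207.0]), ([0.64, 0.104, 0.157], 0.51
[... 197 characters left out ...]
178, -0.984, 1.806], [0.0, 0.0, 0.0, 1.0]]
top shelf_edge [([0.588, -0.017, 0.161], 0.77, [326.0, 216.0])]
top drawer_front [([0.484, -0.029, 0.124], 0.85, [330.0, 249.0])]
top drawer_seat [([0.561, -0.019, 0.091], 0.77, [327.0, 227.0])]
top cover [([0.432, -0.329, 0.0], 0.96, [415.0, 267.0])]
top coaster1 [([0.662, -0.136, 0.16], 0.87, [363.0, 194.0]), ([0.845, -0.033, -0.004], 0.76, [330.0, 153.0]), ([0.829, -0.158, 0.002], 0.69, [365.0, 157.0]), ([0.634, 0.104, 0.16], 0.55, [289.0, 202.0]), ([0.651, -0.05, 0.156], 0.52, [336.0, 197.0])]
top dispenser [([0.427, 0.366, 0.001], 0.98, [216.0, 268.0]), ([0.561, -0.018, 0.09], 0.54, [326.0, 227.0]), ([0.66, -0.136, 0.159], 0.4, [363.0, 194.0])]
```

```bash
python3 -c "
import cv2
a=cv2.imread('pics/top0.png')[120:330,170:470];b=cv2.imread('pics/side0.png')[130:340,200:500]
cv2.imwrite('pics/c0.png',cv2.resize(cv2.vconcat([a,b]),None,fx=1.4*1.0,fy=1.4,interpolation=2))"
```

```text
(no output)
```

View pics/top0.png

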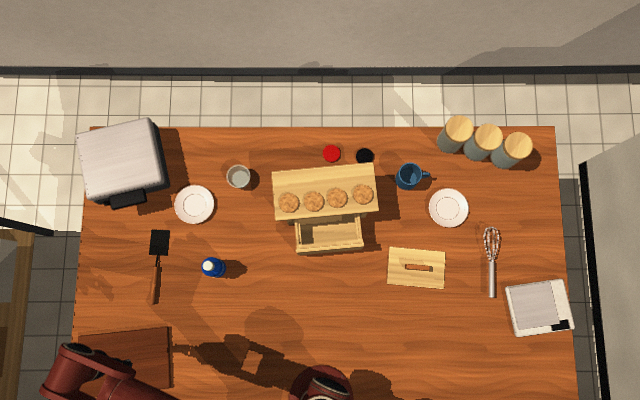

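View pics/side0.png

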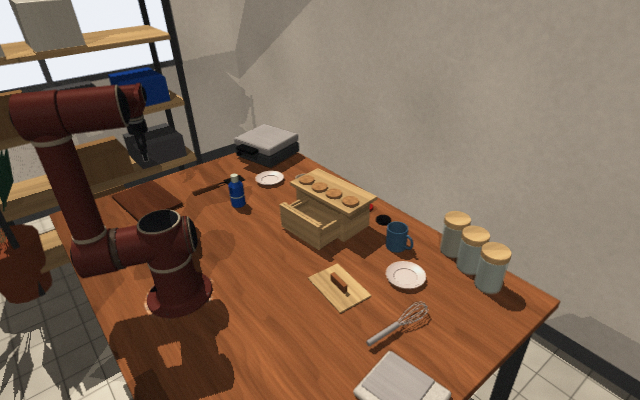

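```bash
python3 - <<'E'
from h import *
im=snap("top","t1",(265,155,455,297),4)
for t in("shelf","drawer","cover"):
    for d in cut_out("top",t)[:2]:
        m=d["mask"].astype(np.uint8);c=max(cv2.findContours(m,0,2)[0],key=cv2.contourArea)
        b=cv2.boxPoints(cv2.minAreaRect(c));z={"shelf":.158,"drawer":.122,"cover":.007}[t]
        print(t,round(d["conf"],2),m.sum(),b.round(1).tolist(),[onz("top",*p,z)[:2].round(3).tolist() for p in b])
for c in("top","side"):
    marks(c,["coaster1","shelf","cover","dispenser","drawer_lip","shelf_edge","mug"])
E
```

```text
shelf 0.58 6256 [[270.6000061035156, 171.60000610351562], [373.79998779296875, 161.89999389648438], [381.79998779296875, 247.1999969482422], [278.6000061035156, 256.8999938964844]] [[0.737, 0.167], [0.77, -0.174], [0.487, -0.195], [0.455, 0.136]]
cover 0.7 2034 [[385.5, 282.70001220703125], [389.5, 244.89999389648438], [445.79998779296875, 250.89999389648438], [441.79998779296875, 288.6000061035156]] [[0.379, -0.223], [0.509, -0.24], [0.489, -0.436], [0.359, -0.416]]
top coaster1 [([0.658, -0.137, 0.16], 0.71, [363.0, 195.0]), ([0.639, 0.027, 0.155], 0.69, [313.0, 201.0]), ([0.634, 0.108, 0.159], 0.67, [288.0, 202.0]), ([0.649, -0.05, 0.157], 0.66, [336.0, 198.0])]
top shelf [([0.592, -0.022, -0.001], 0.83, [327.0, 222.0])]
top cover [([0.433, -0.328, 0.004], 0.94, [415.0, 267.0])]
top dispenser [([0.429, 0.366, 0.001], 0.65, [217.0, 268.0])]
top drawer_lip [([0.506, -0.028, 0.103], 0.83, [329.0, 243.0])]
top shelf_edge [([0.586, -0.019, 0.156], 0.75, [327.0, 217.0])]
top mug [([0.749, -0.303, -0.002], 0.94, [405.0, 179.0]), ([0.586, -0.016, 0.16], 0.31, [326.0, 216.0])]
side coaster1 [([0.835, -0.159, 0.001], 0.7, [383.0, 220.0]), ([0.639, 0.018, 0.159], 0.66, [320.0, 188.0]), ([0.649, -0.052, 0.162], 0.6, [333.0, 194.0]), ([0.846, -0.037, 0.003], 0.58, [365.0, 207.0]), ([0.64, 0.104, 0.157], 0.51, [307.0, 181.0])]
side shelf [([0.591, -0.027, 0.0], 0.63, [319.0, 229.0])]
side cover [([0.435, -0.333, 0.004], 0.94, [338.0, 286.0])]
side dispenser [([0.435, 0.36, 0.006], 0.59, [239.0, 203.0])]
side drawer_lip [([0.51, -0.027, 0.107], 0.9, [301.0, 216.0])]
side shelf_edge [([0.591, -0.022, 0.159], 0.85, [316.0, 196.0]), ([0.655, -0.052, 0.16], 0.65, [334.0, 194.0]), ([0.567, -0.024, 0.096], 0.37, [312.0, 212.0])]
side mug [([0.512, -0.03, 0.105], 0.71, [302.0, 216.0]), ([0.751, -0.307, 0.002], 0.57, [395.0, 245.0])]
```

View pics/t1.png

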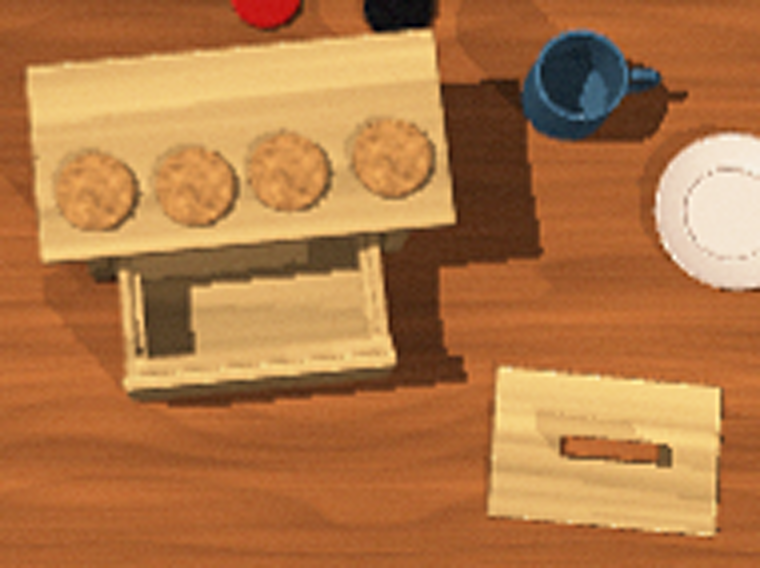

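```bash
cat >> h.py <<'E'
SH=None
def rel(tgt,yaw,tilt=0,lead=None):
    """tool-frame shift & turn(deg) to reach TCP tgt, tool down, jaw axis (tool y) at world yaw deg, tilt about tool z deg"""
    o=ctrl.get_obs();R0=R.from_rotvec(o["tool_rot"]).as_matrix()
    y=np.array([np.cos(np.radians(yaw)),np.sin(np.radians(yaw)),0]);x=np.array([0,0,-1.]);M=np.c_[x,y,np.cross(x,y)]@R.from_rotvec([0,0,np.radians(tilt)]).as_matrix()
    if tilt==0 and R.from_matrix(R0.T@M).magnitude()>np.pi/2: M=np.c_[x,-y,np.cross(x,-y)]
    print("tool shift mm",(R0.T@(np.array(tgt)-o["tool_pos"])*1000).round(1),"turn",np.degrees(R.from_matrix(R0.T@M).as_rotvec()).round(1), "| in target frame mm",(M.T@(np.array(tgt)-o["tool_pos"])*1000).round(1))
E
python3 - <<'E'
from h import *
P=[onz("top",u,v,.158)[:2] for u,v in[(275.75,220.5),(378.75,210.5),(271.75,172),(373.25,162.75)]]
print(np.round(P,3).tolist())
M=np.array([[0,170],[0,-170],[165,170],[165,-170]])/1000
A,B=M-M.mean(0),np.array(P)-np.mean(P,0)
H=A.T@B;th=np.arctan2(H[0,1]-H[1,0],H[0,0]+H[1,1]);c,s=np.cos(th),np.sin(th);Q=np.array([[c,-s],[s,c]])
t=np.mean(P,0)-Q@M.mean(0);print("shelf",t.round(4),np.degrees(th),(Q@M.T).T+t-P)
for n,p in dict(c1=(.634,.106),c2=(.639,.024),c3=(.65,-.05),c4=(.66,-.137),df=(.4845,-.03),lip=(.508,-.0275),seat=(.563,-.02),disp=(.43,.364)).items(): print(n,(Q.T@(np.array(p)-t)).round(3))
# jaw axis along shelf y (yaw th+90) ; hook point
h=t+Q@np.array([-.055,0]); rel([*h,.24],np.degrees(th)+90)
E
```

```text
[[0.573, 0.147], [0.606, -0.188], [0.735, 0.163], [0.767, -0.173]]
shelf [ 0.5882 -0.0206] 5.52543148015298 [[-0.00122437  0.00153599]
 [-0.00179118 -0.00180247]
 [ 0.00092441  0.00143825]
 [ 0.00209115 -0.00117177]]
c1 [0.058 0.122]
c2 [0.055 0.039]
c3 [ 0.059 -0.035]
c4 [ 0.06  -0.123]
df [-0.104  0.001]
lip [-0.081  0.001]
seat [-0.025  0.003]
disp [-0.12   0.398]
tool shift mm [  -8.7 -517.6  523.2] turn [-19.9   0.   -0. ] | in target frame mm [  -8.7 -664.8  315.8]
```

Call:
{"name": "arm_command", "arguments": {
  "plan": [
    [[0,0,0,-6.7,0,0,0],[0,0,0,-6.7,0,0,0],[0,0,0,-6.5,0,0,0],[-0.0005,-0.037,0.0176,0,0,0,0],[-0.0005,-0.037,0.0176,0,0,0,0],[-0.0005,-0.037,0.0176,0,0,0,0],[-0.0005,-0.037,0.0176,0,0,0,0],[-0.0005,-0.037,0.0176,0,0,0,0],[-0.0005,-0.037,0.0176,0,0,0,0],[-0.0005,-0.037,0.0176,0,0,0,0],[-0.0005,-0.037,0.0176,0,0,0,0],[-0.0005,-0.037,0.0176,0,0,0,0],[-0.0005,-0.037,0.0176,0,0,0,0],[-0.0005,-0.037,0.0176,0,0,0,0],[-0.0005,-0.037,0.0176,0,0,0,0],[-0.0005,-0.037,0.0176,0,0,0,0],[-0.0005,-0.037,0.0176,0,0,0,0],[-0.0005,-0.037,0.0176,0,0,0,0]]
  ]
}}

```text
t: 3.1
tool_pos: [0.4855, 0.0788, 0.2398]
tool_rot: [-0.099, 1.559, 0.105]
contact_force: [0.5, 1.0, 0.2]
opening: -0.0003
```

```bash
cat >> h.py <<'E'
TH=5.5;T0=np.array([.588,-.0205]);QS=R.from_euler('z',TH,degrees=True).as_matrix()[:2,:2]
def S(x,y): return T0+QS@np.array([x,y])
def tos(p): return (QS.T@(np.array(p)[:2]-T0)*1000).round(1)
def ss():
    o=ctrl.get_obs();M=R.from_rotvec(o["tool_rot"]).as_matrix();print("t",round(o["t"],2),"shelf mm",tos(o["tool_pos"]),"z",round(o["tool_pos"][2]*1000,1),"F shelf",(QS.T@o["contact_force"][:2]).round(1),round(o["contact_force"][2],1),"op",round(o["opening"]*1000,1))
    print(M.round(3).tolist())
E
python3 - <<'E'
from h import *
ss();rel([*S(-.055,0),.24],TH+90)
E
```

```text
t 3.1 shelf mm [-92.5 108.7] z 239.8 F shelf [0.6 1. ] 0.2 op -0.3
[[0.009, -0.13, 0.992], [0.004, 0.992, 0.13], [-1.0, 0.003, 0.009]]
tool shift mm [  -0.2 -109.9   33.8] turn [ 2.   0.5 -0.2] | in target frame mm [  -0.2 -108.7   37.5]
```

Call:
{"name": "arm_command", "arguments": {
  "plan": [
    [[0,-0.031,0.01,1,0,0,0],[0,-0.031,0.01,1,0,0,0],[0,-0.031,0.01,0,0,0,0],[0,-0.02,0.008,0,0,0,0],[0,0,0,0,0,0,0],[0.03,0,0,0,0,0,0],[0.035,0,0,0,0,0,0],[0.035,0,0,0,0,0,0],[0.03,0,0,0,0,0,0],[0,0,0,0,0,0,0]]
  ]
}}

```text
t: 3.93
tool_pos: [0.5452, -0.0433, 0.112]
tool_rot: [-0.063, 1.547, 0.063]
contact_force: [-1.4, -0.3, -1.9]
opening: -0.0003
```

```bash
python3 - <<'E'
from h import *
ss()
E
```

```text
t 3.93 shelf mm [-44.8 -18.6] z 112.0 F shelf [-1.4 -0.2] -1.9 op -0.3
[[0.023, -0.08, 0.997], [0.001, 0.997, 0.08], [-1.0, -0.001, 0.023]]
```

Call:
{"name": "arm_command", "arguments": {
  "plan": [
    [[0.014,0.016,0,-0.9,1.3,0,0],[0,0,-0.012,0,0,0,0],[0,0,-0.012,0,0,0,0],[0,0,-0.012,0,0,0,0],[0,0,-0.012,0,0,0,0],[0,0,-0.012,0,0,0,0],[0,0,-0.012,0,0,0,0],[0,0,-0.012,0,0,0,0],[0,0,0,0,0,0,0]]
  ]
}}

```text
t: 4.68
tool_pos: [0.4686, -0.0309, 0.1103]
tool_rot: [-0.082, 1.538, 0.077]
contact_force: [-0.6, -0.1, 0.0]
opening: 0.0001
```

```bash
python3 - <<'E'
from h import *
ss()
E
```

```text
t 4.68 shelf mm [-119.9    1.1] z 110.3 F shelf [-0.6 -0. ] 0.0 op 0.1
[[0.031, -0.101, 0.994], [-0.001, 0.995, 0.101], [-1.0, -0.005, 0.031]]
```

Call:
{"name": "arm_command", "arguments": {
  "plan": [
    [[0.006,0,-0.003,0,1.0,0,0],[0.006,0,-0.006,0,1.0,0,0],[0,0,-0.008,0,0,0,0],[0,0,-0.006,0,0,0,0],[0,0,-0.004,0,0,0,0],[0,0,0,0,0,0,0]]
  ]
}}

```text
t: 5.18
tool_pos: [0.469, -0.0315, 0.1148]
tool_rot: [-0.085, 1.496, 0.072]
contact_force: [-0.6, -0.2, 0.0]
opening: 0.0002
```

```bash
python3 - <<'E'
from h import *
ss()
E
```

```text
t 5.18 shelf mm [-119.5    0.4] z 114.8 F shelf [-0.6 -0.2] 0.0 op 0.2
[[0.074, -0.101, 0.992], [-0.005, 0.995, 0.101], [-0.997, -0.012, 0.073]]
```

```bash
python3 - <<'E'
from h import *
st();ss();rel([*S(-.12,0),.1],TH+90)
snap("side","s2",(230,140,430,290),3)
marks("top",["drawer_front","drawer_lip"]);marks("side",["drawer_front","drawer_lip"]);ss()
E
```

```text
{'t': 5.183, 'q': [-0.233, -0.284, 2.123, 0.013, 1.23, -1.909], 'tool_pos': [0.469, -0.032, 0.115], 'tool_rot': [-0.085, 1.496, 0.072], 'contact_force': [-0.574, -0.233, 0.021], 'opening': 0.0}
[[0.074, -0.101, 0.992], [-0.005, 0.995, 0.101], [-0.997, -0.012, 0.073]]
t 5.18 shelf mm [-119.5    0.4] z 114.8 F shelf [-0.6 -0.2] 0.0 op 0.2
[[0.074, -0.101, 0.992], [-0.005, 0.995, 0.101], [-0.997, -0.012, 0.073]]
tool shift mm [14.8 -0.3 -1.6] turn [0.3 4.2 0.7] | in target frame mm [14.8 -0.4 -0.5]
top drawer_front [([0.483, -0.029, 0.124], 0.85, [330.0, 249.0])]
top drawer_lip [([0.506, -0.028, 0.103], 0.83, [329.0, 243.0])]
side drawer_front [([0.434, -0.037, 0.124], 0.87, [287.0, 221.0])]
side drawer_lip [([0.46, -0.039, 0.109], 0.84, [293.0, 221.0])]
t 5.43 shelf mm [-120.2    0.3] z 114.1 F shelf [ 1.  -0.2] 1.0 op 0.0
[[0.071, -0.1, 0.992], [-0.004, 0.995, 0.101], [-0.997, -0.012, 0.07]]
```

View pics/s2.png

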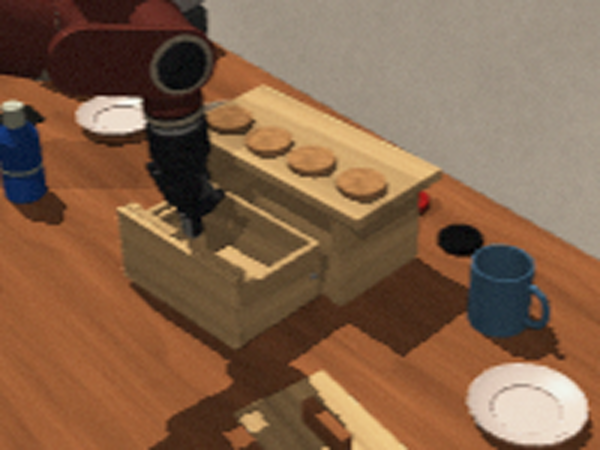

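Call:
{"name": "arm_command", "arguments": {
  "plan": [
    [[0,0,0.012,0,0,0,0],[0,0,0.012,0,4,0,0],[-0.035,0,0.01,0,0,0,0.03],[-0.035,0,0.04,0,0,0,0.03],[-0.03,0,0.04,0,0,0,0.03],[0,0,0.04,0,0,0,0.03],[0,0.01,0.04,0,0,0,0.03],[0,0.01,0.04,0,0,0,0.03],[0,0.01,0.03,0,0,0,0.03],[0,0,0,0,0,0,0.03]]
  ]
}}

```text
t: 6.27
tool_pos: [0.7213, 0.0263, 0.1957]
tool_rot: [-0.084, 1.605, 0.07]
contact_force: [-0.6, 0.8, -0.7]
opening: 0.0298
```

```bash
python3 - <<'E'
from h import *
ss();get_image("top");get_image("side")
for c in("top","side"):
  for t in("drawer_front","drawer_lip","coaster1"):
    print(c,t,[(tos(w(c,d["at"])).tolist(),w(c,d["at"])[2].round(3),round(d["conf"],2)) for d in mark_of(c,t)[:5]])
rel([*S(.105,.039),.2],TH+90)
E
```

```text
t 6.27 shelf mm [137.2  33.8] z 195.7 F shelf [-0.5  0.8] -0.7 op 29.8
[[-0.035, -0.097, 0.995], [-0.01, 0.995, 0.097], [-0.999, -0.007, -0.036]]
top drawer_front [([-158.0, 0.7], np.float64(0.125), 0.87)]
top drawer_lip [([-135.0, 0.3], np.float64(0.104), 0.75)]
top coaster1 [([57.1, -34.3], np.float64(0.158), 0.84), ([58.9, 123.0], np.float64(0.159), 0.66), ([228.5, -160.5], np.float64(0.001), 0.61), ([255.9, -38.3], np.float64(-0.002), 0.43)]
side drawer_front [([-155.0, -2.0], np.float64(0.124), 0.91)]
side drawer_lip [([-128.0, -2.6], np.float64(0.105), 0.61), ([58.5, 118.4], np.float64(0.155), 0.25)]
side coaster1 [([61.2, -37.0], np.float64(0.16), 0.71), ([64.1, -124.5], np.float64(0.162), 0.59), ([55.6, 38.2], np.float64(0.16), 0.57), ([61.0, 119.5], np.float64(0.158), 0.56), ([233.0, -159.9], np.float64(0.001), 0.48)]
tool shift mm [ -0.2   7.4 -28.1] turn [-0.1 -1.9  0.5] | in target frame mm [ -1.1   7.4 -28.1]
```

Call:
{"name": "arm_command", "arguments": {
  "plan": [
    [[0,0.004,-0.028,0,-2,0,0.03],[0.02,0,0,0,0,0,0.03],[0.012,0,0,0,0,0,0.03],[0,0,0,0,0,0,0.03]]
  ]
}}

```text
t: 7.0
tool_pos: [0.6837, 0.0235, 0.1635]
tool_rot: [-0.079, 1.573, 0.067]
contact_force: [0.1, -0.2, -1.0]
opening: 0.0297
```

```bash
python3 - <<'E'
from h import *
ss();rel([*S(.105,.039),.161],TH+90)
E
```

```text
t 7.0 shelf mm [99.5 34.6] z 163.5 F shelf [ 0.1 -0.2] -1.0 op 29.7
[[-0.003, -0.093, 0.996], [-0.008, 0.996, 0.093], [-1.0, -0.007, -0.003]]
tool shift mm [2.4 4.5 5.5] turn [-0.2 -0.2  0.4] | in target frame mm [2.5 4.4 5.5]
```

Slightly lower, then push coaster 2 over the edge.

Call:
{"name": "arm_command", "arguments": {
  "plan": [
    [[0.003,0.004,0,0,0,0,0.03],[0.0005,0,-0.012,0,0,0,0.03],[0,0,-0.012,0,0,0,0.03],[0,0,-0.012,0,0,0,0.03],[0,0,-0.012,0,0,0,0.03],[0,0,-0.012,0,0,0,0.03],[0,0,-0.012,0,0,0,0.03],[0,0,-0.012,0,0,0,0.03],[0,0,-0.012,0,0,0,0.03],[0,0,-0.006,0,0,0,0.03],[0,0,0,0,0,0,0.03]]
  ]
}}

```text
t: 7.92
tool_pos: [0.5879, 0.0185, 0.1722]
tool_rot: [-0.079, 1.553, 0.065]
contact_force: [0.3, -0.3, 0.2]
opening: 0.0302
```

```bash
python3 - <<'E'
from h import *
ss();snap("side","s3",(230,140,430,290),3)
E
```

```text
t 7.92 shelf mm [ 3.6 38.9] z 172.2 F shelf [ 0.2 -0.3] 0.2 op 30.2
[[0.017, -0.092, 0.996], [-0.008, 0.996, 0.092], [-1.0, -0.01, 0.016]]
```

View pics/s3.png

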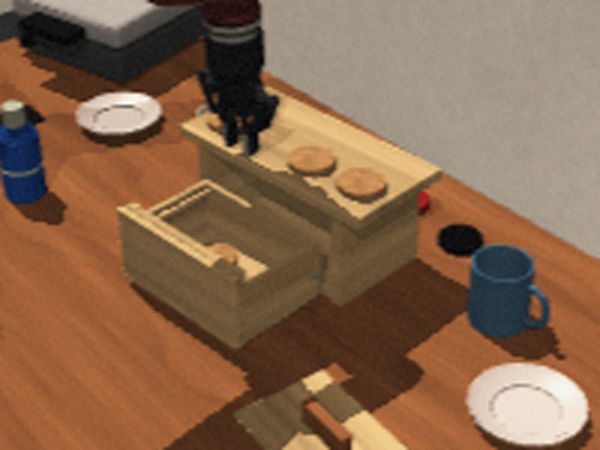

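Call:
{"name": "arm_command", "arguments": {
  "plan": [
    [[-0.03,0,0,0,0,0,0.03],[0,-0.018,0.028,0,0.5,0,0.03],[0,-0.02,0.03,0,0.5,0,0.03],[0,-0.02,0.03,0,0,0,0.03],[0,-0.02,0.03,0,0,0,0.03],[0,-0.004,0.006,0,0,0,0.03],[0.015,0,0,0,0,0,0.03],[0,0,0,0,0,0,0.03]]
  ]
}}

```text
t: 8.63
tool_pos: [0.7306, -0.0534, 0.194]
tool_rot: [-0.082, 1.559, 0.065]
contact_force: [-0.4, 0.1, -1.3]
opening: 0.0302
```

```bash
python3 - <<'E'
from h import *
ss();rel([*S(.105,-.036),.161],TH+90)
E
```

```text
t 8.63 shelf mm [138.8 -46.4] z 194.0 F shelf [-0.4  0.2] -1.3 op 30.2
[[0.011, -0.094, 0.996], [-0.01, 0.996, 0.094], [-1.0, -0.011, 0.01]]
tool shift mm [ 32.5  10.7 -34.1] turn [-0.1  0.6  0.7] | in target frame mm [ 33.   10.4 -33.8]
```

Call:
{"name": "arm_command", "arguments": {
  "plan": [
    [[0,0.0105,-0.026,0,0.6,0.7,0.03],[0.018,0,0,0,0,0,0.03],[0.015,0,0,0,0,0,0.03],[0.001,0,-0.012,0,0.2,0,0.03],[0.001,0,-0.012,0,0.2,0,0.03],[0.001,0,-0.012,0,0.2,0,0.03],[0.001,0,-0.012,0,0.2,0,0.03],[0.001,0,-0.012,0,0.2,0,0.03],[0.001,0,-0.012,0,0.2,0,0.03],[0.001,0,-0.012,0,0.2,0,0.03],[0,0,-0.012,0,0.2,0,0.03],[0,0,-0.01,0,0,0,0.03],[0,0,0,0,0,0,0.03]]
  ]
}}

```text
t: 9.72
tool_pos: [0.5967, -0.0467, 0.1576]
tool_rot: [-0.082, 1.568, 0.079]
contact_force: [-0.0, -1.9, 2.2]
opening: 0.0301
```

```bash
cat >> h.py <<'E'
def coasters(cs=("top","side")):
  for c in cs:
    get_image(c);print(c,[(tos(w(c,d["at"])).tolist(),w(c,d["at"])[2].round(3),round(d["conf"],2)) for d in mark_of(c,"coaster1")[:6]])
E
python3 - <<'E'
from h import *
ss();coasters();rel([*S(.06,.16),.195],TH)
E
```

```text
t 9.72 shelf mm [  6.1 -26.9] z 157.6 F shelf [-0.2 -1.8] 2.2 op 30.1
[[0.002, -0.103, 0.995], [-0.002, 0.995, 0.103], [-1.0, -0.002, 0.002]]
top [([254.8, -40.6], np.float64(-0.002), 0.74), ([229.5, -161.2], np.float64(0.002), 0.72), ([59.4, 120.7], np.float64(0.159), 0.61), ([60.4, -122.7], np.float64(0.158), 0.51), ([4.5, -2.5], np.float64(-0.002), 0.47), ([-180.3, -552.3], np.float64(0.002), 0.38)]
side [([61.1, 120.5], np.float64(0.156), 0.6), ([-181.9, -299.0], np.float64(0.004), 0.6), ([65.6, -128.4], np.float64(0.164), 0.57), ([257.4, -43.8], np.float64(0.002), 0.51), ([-52.0, 31.2], np.float64(0.03), 0.46), ([234.9, -164.8], np.float64(-0.001), 0.4)]
tool shift mm [-37.6 186.6  54. ] turn [-89.6  -0.    0.1] | in target frame mm [-37.4 -52.7 187. ]
```

Call:
{"name": "arm_command", "arguments": {
  "plan": [
    [[-0.03,0,0,0,0,0,0.03],[-0.02,0,0,7,0,0,0.03],[0,0,0,7,0,0,0.03],[0,0,0,7,0,0,0.03],[0,0,0,7,0,0,0.03],[0,0,0,7,0,0,0.03],[0,0,0,7,0,0,0.03],[0,0,0,7,0,0,0.03],[0,0,0,7,0,0,0.03],[0,0,0,7,0,0,0.03],[0,0,0,7,0,0,0.03],[0,0,0,7,0,0,0.03],[0,0,0,7,0,0,0.03],[0,0,0,6,0,0,0.03],[0,0.01,-0.035,0,0,0,0.03],[0,0.01,-0.035,0,0,0,0.03],[0,0.01,-0.035,0,0,0,0.03],[0,0.01,-0.035,0,0,0,0.03],[0,0.005,-0.015,0,0,0,0.03],[0,0,0,0,0,0,0.03]]
  ]
}}

```text
t: 11.58
tool_pos: [0.6425, 0.1198, 0.1934]
tool_rot: [1.17, 1.243, -1.175]
contact_force: [0.2, -0.2, 0.7]
opening: 0.0298
```

```bash
python3 - <<'E'
from h import *
ss();rel([*S(.06,.165),.161],TH)
E
```

```text
t 11.58 shelf mm [ 67.7 134.4] z 193.4 F shelf [ 0.2 -0.3] 0.7 op 29.8
[[-0.009, 0.999, 0.052], [0.005, 0.052, -0.999], [-1.0, -0.009, -0.005]]
tool shift mm [ 32.6  -8.8 -30.1] turn [-2.5 -0.3  0.5] | in target frame mm [ 32.4  -7.7 -30.6]
```

Call:
{"name": "arm_command", "arguments": {
  "plan": [
    [[0,-0.006,-0.031,-2.5,-0.3,0.5,0.03],[0.018,0,0,0,0,0,0.03],[0.013,0,0,0,0,0,0.03],[0,0,0.012,0,0,0,0.03],[0,0,0.012,0,0,0,0.03],[0,0,0.012,0,0,0,0.03],[0,0,0.012,0,0,0,0.03],[0,0,0.012,0,0,0,0.03],[0,0,0.012,0,0,0,0.03],[0,0,0.012,0,0,0,0.03],[0,0,0,0,0,0,0.03]]
  ]
}}

```text
t: 12.5
tool_pos: [0.646, 0.0539, 0.1601]
tool_rot: [1.14, 1.249, -1.142]
contact_force: [0.2, 0.0, -0.5]
opening: 0.03
```

```bash
python3 - <<'E'
from h import *
ss();coasters()
E
```

```text
t 12.5 shelf mm [64.8 68.5] z 160.1 F shelf [ 0.2 -0. ] -0.5 op 30.0
[[0.001, 0.996, 0.092], [-0.003, 0.092, -0.996], [-1.0, 0.001, 0.003]]
top [([-69.5, -24.0], np.float64(0.031), 0.75), ([256.1, -40.9], np.float64(-0.002), 0.74), ([-57.1, 45.4], np.float64(0.027), 0.72), ([59.8, -119.7], np.float64(0.157), 0.68), ([229.4, -159.6], np.float64(0.003), 0.59), ([66.8, 30.7], np.float64(0.159), 0.58)]
side [([66.4, 26.7], np.float64(0.159), 0.67), ([-77.9, -0.9], np.float64(0.095), 0.65), ([-51.3, 36.0], np.float64(0.032), 0.61), ([65.0, -125.7], np.float64(0.16), 0.54), ([228.4, -163.1], np.float64(-0.0), 0.53), ([255.9, -40.3], np.float64(0.002), 0.41)]
```

Call:
{"name": "arm_command", "arguments": {
  "plan": [
    [[-0.03,0,-0.01,0,0,0,0.03],[-0.01,0,0,0,0,0,0.03],[0,0,0.036,0,0,0,0.03],[0,0,0.036,0,0,0,0.03],[0,0,0.036,0,0,0,0.03],[0,0,0.036,0,0,0,0.03],[0,0,0.036,0,0,0,0.03],[0,0,0.036,0,0,0,0.03],[0,0,0.034,0,0,0,0.03],[0,0,0,0,0,0,0.03],[0,0,0,0,0,0,0.03]]
  ]
}}

```text
t: 13.62
tool_pos: [0.6727, -0.1823, 0.2017]
tool_rot: [1.125, 1.257, -1.122]
contact_force: [-0.5, 0.2, 0.3]
opening: 0.0302
```

```bash
python3 - <<'E'
from h import *
ss();rel([*S(.061,-.17),.161],TH)
E
```

```text
t 13.62 shelf mm [  68.8 -169.2] z 201.7 F shelf [-0.5  0.3] 0.3 op 30.2
[[0.004, 0.993, 0.114], [-0.002, 0.114, -0.993], [-1.0, 0.004, 0.002]]
tool shift mm [40.7 -8.   0.6] turn [ 1.1  0.1 -0.2] | in target frame mm [40.7 -7.8  0.8]
```

Call:
{"name": "arm_command", "arguments": {
  "plan": [
    [[0.02,-0.008,0.002,1.1,0,0,0.03],[0.02,0,0,0,0,0,0.03],[0.002,0,0,0,0,0,0.03],[0,0,-0.012,0,0,0,0.03],[0,0,-0.012,0,0,0,0.03],[0,0,-0.012,0,0,0,0.03],[0,0,-0.012,0,0,0,0.03],[0,0,-0.012,0,0,0,0.03],[0,0,-0.012,0,0,0,0.03],[0,0,-0.01,0,0,0,0.03],[0,0,0,0,0,0,0.03]]
  ]
}}

```text
t: 14.53
tool_pos: [0.6595, -0.0873, 0.1653]
tool_rot: [1.135, 1.244, -1.123]
contact_force: [0.5, 0.7, 0.3]
opening: 0.0303
```

```bash
python3 - <<'E'
from h import *
ss();coasters()
E
```

```text
t 14.53 shelf mm [ 64.7 -73.3] z 165.3 F shelf [0.6 0.7] 0.3 op 30.3
[[0.014, 0.994, 0.105], [-0.003, 0.105, -0.994], [-1.0, 0.013, 0.004]]
top [([257.2, -37.2], np.float64(-0.003), 0.75), ([64.1, -34.2], np.float64(0.157), 0.5), ([227.9, -160.2], np.float64(-0.001), 0.46), ([-58.1, 42.9], np.float64(0.029), 0.42)]
side [([230.9, -163.6], np.float64(0.001), 0.69), ([68.7, -38.7], np.float64(0.165), 0.65), ([69.1, 24.4], np.float64(0.156), 0.56), ([257.8, -43.1], np.float64(0.005), 0.39), ([-55.0, 36.1], np.float64(0.032), 0.36)]
```

Call:
{"name": "arm_command", "arguments": {
  "plan": [
    [[-0.015,0,0.012,0,0,0,0.026],[-0.025,0,0,-7,0,0,0.026],[0,0,0,-7,0,0,0.026],[0,0,0,-7,0,0,0.026],[0,0,0,-7,0,0,0.026],[0,0,0,-7,0,0,0.026],[0,0,0,-7,0,0,0.026],[0,0,0,-7,0,0,0.026],[0,0,0,-7,0,0,0.026],[0,0,0,-7,0,0,0.026],[0,0,0,-7,0,0,0.026],[0,0,0,-7,0,0,0.026],[0,0,0,-7,0,0,0.026],[0,0,0,-6,0,0,0.026],[0,0.02,0.025,0,0,0,0.026],[0,0.02,0.025,0,0,0,0.026],[0,0,0,0,0,0,0.026],[0,0,0,0,0,0,0.026]]
  ]
}}

```text
t: 16.23
tool_pos: [0.7045, -0.0747, 0.2029]
tool_rot: [-0.113, 1.561, 0.102]
contact_force: [0.9, 0.3, -0.5]
opening: 0.0263
```

```bash
python3 - <<'E'
from h import *
ss();rel([*S(.115,-.039),.161],TH+90)
E
```

```text
t 16.23 shelf mm [110.7 -65.2] z 202.9 F shelf [0.9 0.3] -0.5 op 26.3
[[0.008, -0.136, 0.991], [-0.007, 0.991, 0.137], [-1.0, -0.008, 0.007]]
tool shift mm [41.7 26.3  5.1] turn [2.3 0.4 0.5] | in target frame mm [41.9 26.2  4.3]
```

Call:
{"name": "arm_command", "arguments": {
  "plan": [
    [[0.005,0.026,0.008,2.3,0.4,0.5,0.026],[0.02,0,0,0,0,0,0.026],[0.017,0,0,0,0,0,0.026],[0.0007,0,-0.012,0,0.2,0,0.026],[0.0007,0,-0.012,0,0.2,0,0.026],[0.0007,0,-0.012,0,0.2,0,0.026],[0.0007,0,-0.012,0,0.2,0,0.026],[0.0007,0,-0.012,0,0.2,0,0.026],[0.0007,0,-0.012,0,0.2,0,0.026],[0.0007,0,-0.012,0,0.2,0,0.026],[0,0,-0.012,0,0.2,0,0.026],[0,0,-0.012,0,0.2,0,0.026],[0,0,-0.01,0,0,0,0.026],[0,0,0,0,0,0,0.026]]
  ]
}}

```text
t: 17.4
tool_pos: [0.5867, -0.0738, 0.1588]
tool_rot: [-0.063, 1.591, 0.055]
contact_force: [-0.5, -0.5, -0.8]
opening: 0.0264
```

```bash
python3 - <<'E'
from h import *
ss();coasters()
E
```

```text
t 17.4 shelf mm [ -6.4 -52.9] z 158.8 F shelf [-0.6 -0.4] -0.8 op 26.4
[[-0.021, -0.075, 0.997], [-0.006, 0.997, 0.075], [-1.0, -0.004, -0.021]]
top [([230.9, -161.5], np.float64(-0.0), 0.75), ([253.8, -39.2], np.float64(0.0), 0.57), ([-55.5, 43.1], np.float64(0.027), 0.56), ([-93.1, 609.0], np.float64(-0.004), 0.52), ([65.3, 31.1], np.float64(0.157), 0.5), ([-66.9, -48.3], np.float64(0.048), 0.43)]
side [([-60.6, -55.9], np.float64(0.046), 0.6), ([231.9, -164.5], np.float64(0.002), 0.57), ([-51.1, 35.0], np.float64(0.032), 0.53), ([258.6, -42.2], np.float64(0.001), 0.42), ([-178.1, -551.5], np.float64(0.001), 0.36)]
```

Call:
{"name": "arm_command", "arguments": {
  "plan": [
    [[-0.025,0,0.005,0,0,0,0.03],[-0.015,0.01,0.02,-1.5,0.5,0,0.03],[0,0.02,0.03,0,-0.5,0,0.03],[0,0.02,0.03,0,-0.5,0,0.03],[0,0.02,0.03,0,0,0,0.03],[0,0.01,0.01,0,0,0,0.03],[0,0,0,0,0,0,0.03],[0,0,0,0,0,0,0.03]]
  ]
}}

```text
t: 18.27
tool_pos: [0.7145, 0.022, 0.1959]
tool_rot: [-0.083, 1.58, 0.077]
contact_force: [-1.1, -0.7, 0.0]
opening: 0.0297
```

```bash
python3 - <<'E'
from h import *
ss();rel([*S(.115,.031),.161],TH+90)
E
```

```text
t 18.27 shelf mm [130.   30.2] z 195.9 F shelf [-1.2 -0.6] 0.0 op 29.7
[[-0.01, -0.102, 0.995], [-0.004, 0.995, 0.102], [-1.0, -0.003, -0.01]]
tool shift mm [ 35.    1.  -14.6] turn [ 0.3 -0.6  0.2] | in target frame mm [ 34.9   0.8 -15. ]
```

Call:
{"name": "arm_command", "arguments": {
  "plan": [
    [[0.005,0.001,-0.012,0.3,-0.4,0,0.03],[0.017,0,0,0,0,0,0.03],[0.013,0,0,0,0,0,0.03],[0.0006,0,-0.012,0,0.1,0,0.03],[0.0006,0,-0.012,0,0.1,0,0.03],[0.0006,0,-0.012,0,0.1,0,0.03],[0.0006,0,-0.012,0,0.1,0,0.03],[0.0006,0,-0.012,0,0.1,0,0.03],[0.0006,0,-0.012,0,0.1,0,0.03],[0.0006,0,-0.012,0,0.1,0,0.03],[0,0,-0.012,0,0.1,0,0.03],[0,0,-0.012,0,0.1,0,0.03],[0,0,-0.006,0,0,0,0.03],[0,0,0,0,0,0,0.03],[-0.03,0,0,0,0,0,0.04],[-0.03,0,0,0,0,0,0.04],[-0.01,-0.01,0,0,0,0,0.04],[0,-0.035,-0.02,0,0,0,0.04],[0,-0.035,-0.02,0,0,0,0.04],[0,-0.035,-0.02,0,0,0,0.04]]
  ]
}}

```text
t: 19.93
tool_pos: [0.5346, -0.1206, 0.2282]
tool_rot: [-0.079, 1.577, 0.069]
contact_force: [1.0, -1.1, -0.6]
opening: 0.0403
```

```bash
python3 - <<'E'
from h import *
ss();coasters(("side",));snap("top","t4",(265,155,455,297),4)
marks("top",["cover","drawer_front","drawer_lip","drawer_seat","coaster1"])
for d in cut_out("top","cover")[:1]:
    m=d["mask"].astype(np.uint8);c=max(cv2.findContours(m,0,2)[0],key=cv2.contourArea)
    b=cv2.boxPoints(cv2.minAreaRect(c));print([onz("top",*p,.007)[:2].round(3).tolist() for p in b])
E
```

```text
t 19.93 shelf mm [-62.8 -94.6] z 228.2 F shelf [ 0.9 -1.2] -0.6 op 40.3
[[-0.007, -0.094, 0.996], [-0.007, 0.996, 0.094], [-1.0, -0.006, -0.008]]
side [([234.1, -160.5], np.float64(0.001), 0.43), ([-67.7, 21.9], np.float64(0.038), 0.42), ([256.6, -42.3], np.float64(0.003), 0.37)]
top cover [([0.43, -0.328, 0.003], 0.71, [415.0, 268.0])]
top drawer_front [([0.433, -0.038, 0.125], 0.9, [333.0, 264.0])]
top drawer_lip [([0.451, -0.032, 0.105], 0.63, [331.0, 259.0])]
top drawer_seat [([0.509, -0.023, 0.09], 0.6, [328.0, 242.0])]
top coaster1 [([0.849, -0.031, -0.001], 0.76, [330.0, 152.0]), ([0.519, -0.05, 0.028], 0.64, [335.0, 241.0]), ([0.517, -0.004, 0.04], 0.55, [322.0, 242.0]), ([0.832, -0.161, -0.002], 0.51, [365.0, 157.0]), ([0.526, -0.077, 0.04], 0.47, [343.0, 239.0])]
[[0.374, -0.226], [0.502, -0.237], [0.49, -0.433], [0.363, -0.42]]
```

View pics/t4.png

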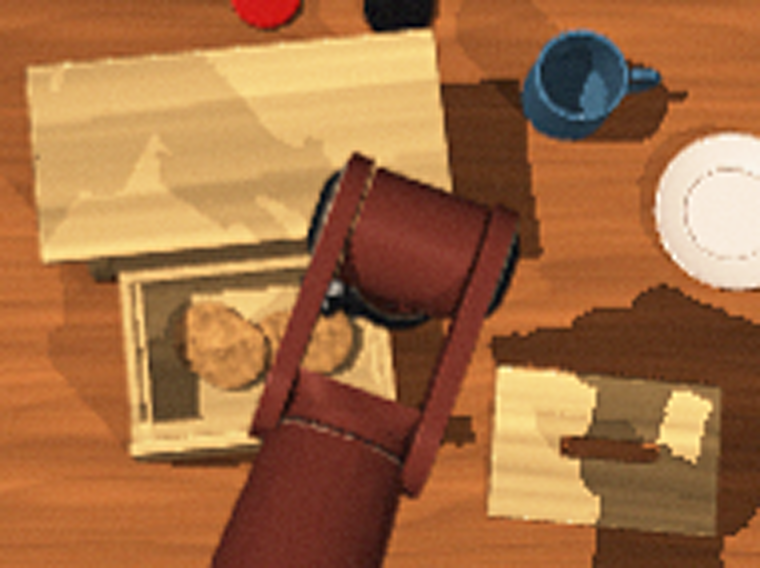

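Call:
{"name": "arm_command", "arguments": {
  "plan": [
    [[0,0,0,7.1,0,0,0.05],[0,0,0,7.1,0,0,0.05],[0,0,0,7.1,0,0,0.05],[0,0,0,7.1,0,0,0.05],[0,0,0,7.1,0,0,0.05],[0,0,0,7.1,0,0,0.05],[0,0,0,7.1,0,0,0.05],[0,0,0,7.1,0,0,0.05],[0,0,0,7.1,0,0,0.05],[0,0,0,7.1,0,0,0.05],[0,0,0,7.1,0,0,0.05],[0,0,0,7.1,0,0,0.05],[0,0,0,7.1,0,0,0.05],[0,0,0,7.1,0,0,0.05],[0,-0.014,0.036,0,0,0,0.05],[0,-0.014,0.036,0,0,0,0.05],[0,-0.014,0.036,0,0,0,0.05],[0,-0.014,0.036,0,0,0,0.05],[0,-0.014,0.034,0,0,0,0.05],[0,0,0,0,0,0,0.05]]
  ]
}}

```text
t: 22.05
tool_pos: [0.4563, -0.274, 0.226]
tool_rot: [1.253, 1.178, -1.274]
contact_force: [-0.3, 0.1, -0.3]
opening: 0.0501
```

```bash
python3 - <<'E'
from h import *
ss();rel([.431,-.3285,.09],-5.6)
get_image("side");get_image("top");marks("side",["cover"]);marks("top",["cover"])
E
```

```text
t 22.05 shelf mm [-155.4 -239.7] z 226.0 F shelf [-0.2  0.1] -0.3 op 50.1
[[-0.011, 0.997, -0.073], [-0.005, -0.073, -0.997], [-1.0, -0.011, 0.006]]
tool shift mm [136.6 -19.8  55.4] turn [1.4 0.4 0.6] | in target frame mm [136.  -19.9  56.7]
side cover [([0.432, -0.336, 0.004], 0.89, [338.0, 287.0])]
top cover [([0.429, -0.328, 0.002], 0.55, [415.0, 268.0])]
```

Call:
{"name": "arm_command", "arguments": {
  "plan": [
    [[0,-0.01,0.03,1.4,0.4,0.6,0.05],[0,-0.01,0.027,0,0,0,0.05],[0.034,0,0,0,0,0,0.05],[0.036,0,0,0,0,0,0.05],[0.036,0,0,0,0,0,0.05],[0.03,0,0,0,0,0,0.05],[0,0,0,0,0,0,0.05],[0,0,0,0,0,0,0.05]]
  ]
}}

```text
t: 22.92
tool_pos: [0.4457, -0.3158, 0.0897]
tool_rot: [1.264, 1.169, -1.252]
contact_force: [1.2, -0.9, 0.3]
opening: 0.0497
```

```bash
python3 - <<'E'
from h import *
ss();rel([.431,-.330,.012],-5.6)
snap("side","s5",(280,220,400,310),5)
E
```

```text
t 22.92 shelf mm [-169.9 -280.3] z 89.7 F shelf [ 1.1 -1. ] 0.3 op 49.7
[[0.01, 0.998, -0.068], [-0.001, -0.068, -0.998], [-1.0, 0.01, -0.0]]
tool shift mm [ 77.6 -14.5  15.2] turn [ 1.7 -0.  -0.6] | in target frame mm [ 77.7 -13.2  15.6]
```

View pics/s5.png

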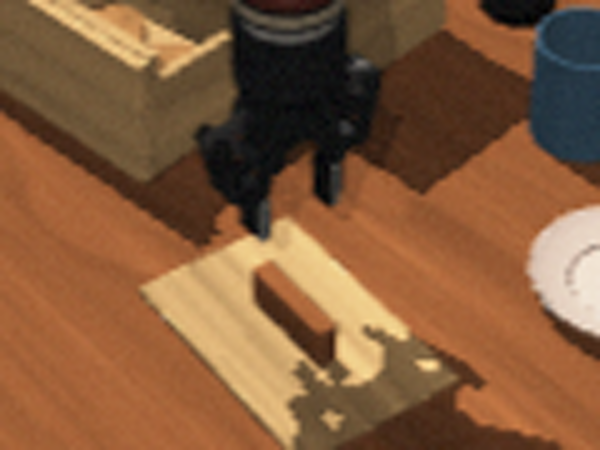

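Call:
{"name": "arm_command", "arguments": {
  "plan": [
    [[0,-0.0145,0.0155,1.7,0,-0.6,0.05],[0,-0.001,0.001,0,0,0,0.05],[0,0,0,0,0,0,0.05],[0.025,0,0,0,0,0,0.05],[0.025,0,0,0,0,0,0.05],[0.015,0,0,0,0,0,0.05],[0,0,0,0,0,0,0.05],[0,0,0,0,0,0,0.05]]
  ]
}}

```text
t: 23.63
tool_pos: [0.4423, -0.336, 0.0418]
tool_rot: [1.272, 1.135, -1.267]
contact_force: [0.4, -0.0, 0.7]
opening: 0.0498
```

```bash
python3 - <<'E'
from h import *
ss();rel([.431,-.330,.015],-5.6)
E
```

```text
t 23.63 shelf mm [-175.3 -300.1] z 41.8 F shelf [ 0.4 -0. ] 0.7 op 49.8
[[0.022, 0.996, -0.09], [-0.019, -0.09, -0.996], [-1.0, 0.024, 0.017]]
tool shift mm [ 26.4 -12.4  -5.5] turn [ 0.4  1.  -1.4] | in target frame mm [ 26.8 -11.8  -4.9]
```

Call:
{"name": "arm_command", "arguments": {
  "plan": [
    [[0,-0.012,-0.005,0.4,1,-1.4,0.05],[0,0,0,0,0,0,0.05],[0,0,0,0,0,0,0.05]]
  ]
}}

```text
t: 23.88
tool_pos: [0.434, -0.3314, 0.047]
tool_rot: [1.279, 1.155, -1.277]
contact_force: [0.4, 0.3, -0.0]
opening: 0.05
```

```bash
python3 - <<'E'
from h import *
ss();rel([.431,-.330,.015],-5.6)
E
```

```text
t 23.88 shelf mm [-183.1 -294.8] z 47.0 F shelf [0.5 0.2] -0.0 op 50.0
[[0.005, 0.995, -0.095], [-0.005, -0.095, -0.995], [-1.0, 0.006, 0.004]]
tool shift mm [32.  -3.3 -1.3] turn [ 0.1  0.2 -0.3] | in target frame mm [32.  -3.1 -1.2]
```

Call:
{"name": "arm_command", "arguments": {
  "plan": [
    [[0.012,-0.004,-0.001,0,0,-0.3,0.05],[0.012,-0.002,-0.001,0,0,-0.4,0.05],[0.01,-0.001,0,0,0,-0.4,0.05],[0,0,0,0,0,0,0.05]]
  ]
}}

```text
t: 24.22
tool_pos: [0.4296, -0.331, 0.014]
tool_rot: [1.268, 1.162, -1.29]
contact_force: [0.4, 0.4, -0.0]
opening: 0.0501
```

```bash
python3 - <<'E'
from h import *
ss();rel([.431,-.330,.015],-5.6)
E
```

```text
t 24.22 shelf mm [-187.4 -293.9] z 14.0 F shelf [0.5 0.4] -0.0 op 50.1
[[-0.009, 0.995, -0.095], [-0.009, -0.095, -0.995], [-1.0, -0.008, 0.01]]
tool shift mm [-1.   1.3 -1.1] turn [0.2 0.6 0.4] | in target frame mm [-1.   1.3 -1.1]
```

Call:
{"name": "arm_command", "arguments": {
  "plan": [
    [[0,0,0,0,0,0,0],[0,0,0,0,0,0,0],[0,0,0,0,0,0,0],[0,0,0,0,0,0,0],[0,0,0,0,0,0,0],[0,0,0,0,0,0,0],[0,0,0,0,0,0,0],[0,0,0,0,0,0,0]]
  ],
  "squeeze": 70
}}

```text
t: 24.88
tool_pos: [0.4295, -0.3305, 0.0125]
tool_rot: [1.268, 1.164, -1.29]
contact_force: [1.4, -0.8, -1.3]
opening: 0.0148
```

```bash
python3 - <<'E'
from h import *
ss()
E
```

```text
t 24.88 shelf mm [-187.5 -293.3] z 12.5 F shelf [ 1.3 -0.9] -1.3 op 14.8
[[-0.01, 0.995, -0.095], [-0.007, -0.095, -0.995], [-1.0, -0.009, 0.008]]
```

Call:
{"name": "arm_command", "arguments": {
  "plan": [
    [[-0.015,0,0,0,0,0,0],[-0.03,0,0,0,0,0,0],[-0.036,0,0,0,0,0,0],[-0.036,0,0,0,0,0,0],[-0.036,0,0,0,0,0,0],[-0.036,0,0,0,0,0,0],[-0.03,0,0,-5.5,0,0,0],[0,0,0,-5.5,0,0,0],[0,0.01,-0.03,0,0,0,0],[0,0.01,-0.033,0,0,0,0],[0,0.011,-0.035,0,0,0,0],[0,0.011,-0.035,0,0,0,0],[0,0.011,-0.035,0,0,0,0],[0,0.011,-0.035,0,0,0,0],[0,0.011,-0.033,0,0,0,0],[0,0.011,-0.03,0,0,0,0],[0,0,0,0,0,0,0]]
  ]
}}

```text
t: 26.3
tool_pos: [0.4865, -0.0436, 0.2359]
tool_rot: [1.128, 1.266, -1.149]
contact_force: [-0.3, 0.8, -1.2]
opening: 0.015
```

```bash
python3 - <<'E'
from h import *
ss();rel([*S(-.09,0),.23],TH)
E
```

```text
t 26.3 shelf mm [-103.3  -13.3] z 235.9 F shelf [-0.2  0.8] -1.2 op 15.0
[[-0.017, 0.995, 0.098], [-0.001, 0.098, -0.995], [-1.0, -0.018, -0.0]]
tool shift mm [  5.7  13.4 -13.2] turn [ 0.1 -0.   1. ] | in target frame mm [  5.9  13.3 -13.3]
```

Call:
{"name": "arm_command", "arguments": {
  "plan": [
    [[0,0.016,-0.008,0,0,1,0],[0,0.014,-0.006,0,0,0,0],[0,0,0,0,0,5,0],[0,0,0,0,0,5,0],[0,0,0,0,0,5,0],[0,0,0,0,0,5,0],[0,0,0,0,0,0,0],[0,0,0,0,0,0,0]]
  ]
}}

```text
t: 26.97
tool_pos: [0.5135, -0.0251, 0.227]
tool_rot: [1.292, 1.011, -0.871]
contact_force: [0.5, 0.0, -1.0]
opening: 0.0151
```

```bash
python3 - <<'E'
from h import *
ss();rel([*S(-.074,0),.19],TH,19)
snap("top","t6",(285,200,405,290),6)
snap("side","s6",(250,160,370,250),6)
marks("top",["cover","drawer_lip","drawer_front"]);marks("side",["cover","drawer_lip","drawer_front"])
E
```

```text
t 26.97 shelf mm [-74.6   2.6] z 227.0 F shelf [ 0.5 -0. ] -1.0 op 15.1
[[0.338, 0.935, 0.104], [0.036, 0.097, -0.995], [-0.94, 0.34, -0.001]]
tool shift mm [ 35.  -12.    2.6] turn [ 0.4 -0.2 -0.9] | in target frame mm [ 35.2 -11.5   2.6]
top cover [([0.515, -0.023, 0.219], 0.57, [328.0, 236.0])]
top drawer_lip []
top drawer_front [([0.463, -0.582, -0.001], 0.23, [488.0, 259.0])]
side cover [([0.519, -0.031, 0.219], 0.66, [303.0, 191.0])]
side drawer_lip [([0.459, -0.037, 0.109], 0.97, [292.0, 221.0]), ([0.436, 0.362, 0.004], 0.73, [239.0, 203.0])]
side drawer_front [([0.432, -0.037, 0.125], 0.68, [286.0, 221.0]), ([0.645, -0.449, 0.002], 0.29, [405.0, 277.0])]
```

View pics/t6.png

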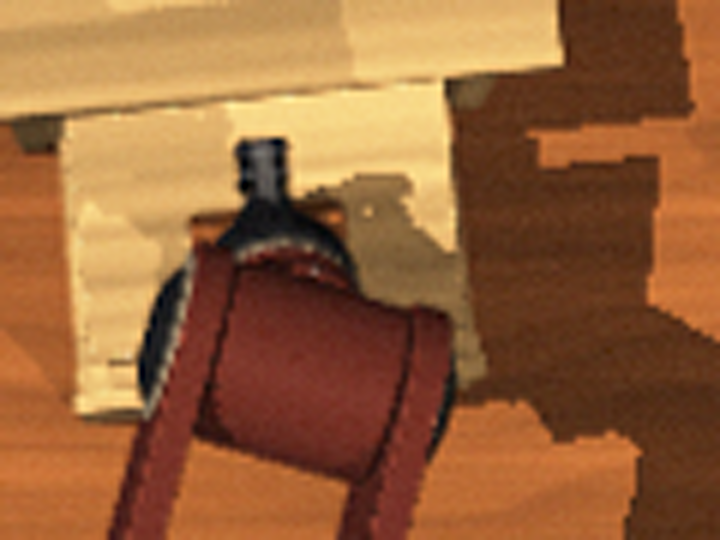

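```bash
python3 - <<'E'
from h import *
for n,u,v,z in[("covL",295,220.3,.244),("covR",359.2,213.7,.244),("dfl t1",296.75,252,.122),("dfr t1",364,245,.122),("boardFL",275.75,220.5,.158),("boardFR",378.75,210.5,.158),("dfl t4",297.5,268.75,.122)]:
    print(n,tos(onz("top",u,v,z)))
# edge fit of drawer/cover from saved picture: rows across cover rear edge left/right
a=cv2.imread("pics/t1.png")
E
```

```text
covL [-17.4 102.5]
covR [-15.6 -96.5]
dfl t1 [-103.9  110.6]
dfr t1 [-101.8 -111.6]
boardFL [  1.2 168.3]
boardFR [   2.2 -168.5]
dfl t4 [-158.5  112.8]
```

View pics/s6.png

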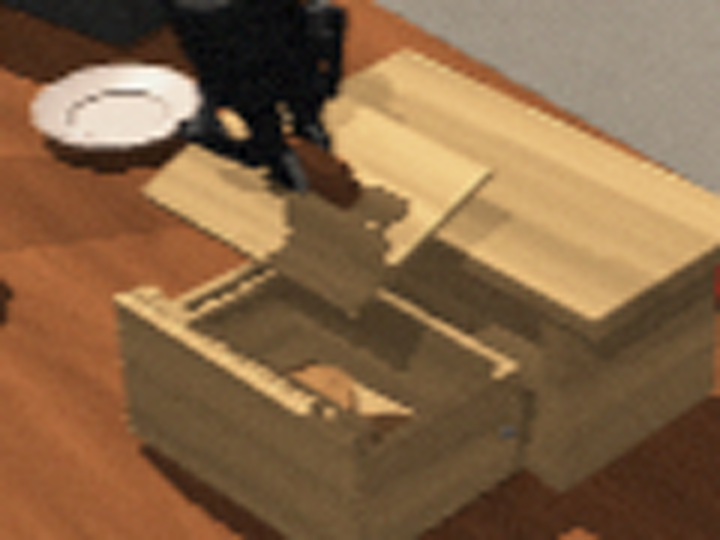

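Call:
{"name": "arm_command", "arguments": {
  "plan": [
    [[0.012,-0.002,0.002,0.4,-0.2,-0.9,0],[0.025,-0.007,0.001,0,0,0,0],[0.025,-0.008,0,0,0,0,0],[0,0,0,0,0,0,0],[0,0,0,0,0,0,0]]
  ]
}}

```text
t: 27.78
tool_pos: [0.523, -0.0275, 0.1659]
tool_rot: [1.289, 1.013, -0.884]
contact_force: [0.3, 0.2, -0.7]
opening: 0.0149
```

```bash
cat >> h.py <<'E'
def cv(off=.0125):
    o=ctrl.get_obs();M=R.from_rotvec(o["tool_rot"]).as_matrix();C=o["tool_pos"]+off*M[:,0]
    f=C-.065*M[:,1];r=C+.065*M[:,1];print("tilt",np.degrees(np.arcsin(M[2,1])).round(1),"front seat-x",(tos(f)[0]+81).round(1),"z",(f[2]*1000).round(1),"rear",(tos(r)[0]+81).round(1),(r[2]*1000).round(1),"y",tos(C)[1],"yawerr",(np.degrees(np.arctan2(M[1,1],M[0,1]))-TH).round(2))
E
python3 - <<'E'
from h import *
ss();cv();rel([*S(-.0706,0),.125],TH,19)
E
```

```text
t 27.78 shelf mm [-65.3  -0.7] z 165.9 F shelf [0.3 0.2] -0.7 op 14.9
[[0.329, 0.939, 0.098], [0.03, 0.093, -0.995], [-0.944, 0.33, 0.002]]
tilt 19.3 front seat-x -41.6 z 132.7 rear 81.1 175.6 y -0.7 yawerr 0.19
tool shift mm [ 36.9 -18.5  -0.8] turn [ 0.2  0.1 -0.3] | in target frame mm [ 37.  -18.3  -0.7]
```

Call:
{"name": "arm_command", "arguments": {
  "plan": [
    [[-0.002,-0.0065,-0.0005,0,0,-0.3,0],[0,0,0,0,0,0,0],[0.009,-0.003,0,0,0,0,0],[0.009,-0.003,0,0,0,0,0],[0,0,0,0,0,0,0]]
  ]
}}

```text
t: 28.2
tool_pos: [0.5186, -0.0282, 0.1517]
tool_rot: [1.287, 1.01, -0.883]
contact_force: [-0.7, 0.9, -2.0]
opening: 0.0148
```

```bash
python3 - <<'E'
from h import *
ss();cv();rel([*S(-.0706,0),.125],TH,19)
snap("side","s7",(270,185,350,245),8)
E
```

```text
t 28.2 shelf mm [-69.9  -1. ] z 151.7 F shelf [-0.6  1. ] -2.0 op 14.8
[[0.331, 0.938, 0.099], [0.028, 0.095, -0.995], [-0.943, 0.332, 0.005]]
tilt 19.4 front seat-x -46.0 z 118.3 rear 76.6 161.5 y -1.1 yawerr 0.27
tool shift mm [24.9 -9.6 -1.2] turn [ 0.3  0.2 -0.4] | in target frame mm [25.  -9.4 -1. ]
```

View pics/s7.png

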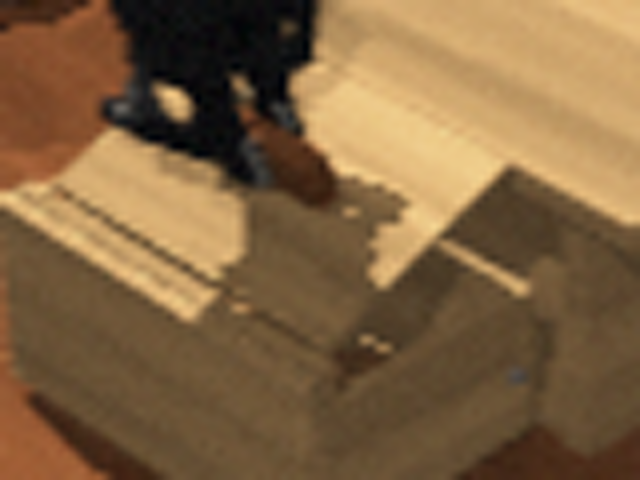

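Call:
{"name": "arm_command", "arguments": {
  "plan": [
    [[0.008,-0.003,-0.001,0.2,0.2,-0.3,0],[0.008,-0.003,-0.0005,0,0,0,0],[0.007,-0.0025,0,0,0,0,0],[0,0,0,0,0,0,0],[0,0,0,0,0,0,0]]
  ]
}}

```text
t: 28.67
tool_pos: [0.5186, -0.0269, 0.1256]
tool_rot: [1.291, 1.015, -0.887]
contact_force: [-0.2, 0.4, -1.7]
opening: 0.0147
```

```bash
python3 - <<'E'
from h import *
ss();cv();rel([*S(-.0706,0),.125],TH,19)
E
```

```text
t 28.67 shelf mm [-69.7   0.3] z 125.6 F shelf [-0.1  0.4] -1.7 op 14.7
[[0.327, 0.94, 0.096], [0.031, 0.091, -0.995], [-0.945, 0.328, 0.001]]
tilt 19.2 front seat-x -46.0 z 92.5 rear 76.8 135.2 y 0.3 yawerr 0.03
tool shift mm [ 0.3 -1.   0.3] turn [ 0.   0.  -0.2] | in target frame mm [ 0.3 -1.   0.3]
```

Call:
{"name": "arm_command", "arguments": {
  "plan": [
    [[-0.0014,-0.004,0,0,0,0,0],[-0.0014,-0.004,0,0,0,0,0],[-0.0014,-0.004,0,0,0,0,0],[-0.0014,-0.004,0,0,0,0,0],[-0.001,-0.003,0,0,0,0,0]]
  ]
}}

```text
t: 29.08
tool_pos: [0.5025, -0.0287, 0.1284]
tool_rot: [1.3, 0.999, -0.875]
contact_force: [17.3, 4.2, -15.2]
opening: 0.0147
```

```bash
python3 - <<'E'
from h import *
ss();cv()
E
```

```text
t 29.08 shelf mm [-85.9   0. ] z 128.4 F shelf [17.7  2.5] -15.2 op 14.7
[[0.344, 0.934, 0.092], [0.032, 0.087, -0.996], [-0.938, 0.346, 0.0]]
tilt 20.2 front seat-x -61.5 z 94.3 rear 60.5 139.2 y -0.0 yawerr -0.19
```

Call:
{"name": "arm_command", "arguments": {
  "plan": [
    [[0.0015,0,0,0,0,-1.2,0],[0.0034,0.0006,0,0,0,-3,0],[0.0034,0.0006,0,0,0,-3,0],[0.0034,0.0006,0,0,0,-3,0],[0,0,0,0,0,0,0]]
  ]
}}

```text
t: 29.5
tool_pos: [0.5087, -0.0285, 0.1199]
tool_rot: [1.228, 1.12, -1.007]
contact_force: [2.1, -0.5, -2.4]
opening: 0.0147
```

```bash
python3 - <<'E'
from h import *
ss();cv()
E
```

```text
t 29.5 shelf mm [-79.7  -0.3] z 119.9 F shelf [ 2.  -0.7] -2.4 op 14.7
[[0.18, 0.979, 0.09], [0.014, 0.089, -0.996], [-0.984, 0.181, 0.002]]
tilt 10.4 front seat-x -60.4 z 95.9 rear 67.4 119.4 y -0.4 yawerr -0.3
```

Call:
{"name": "arm_command", "arguments": {
  "plan": [
    [[0.004,-0.0017,0,-0.2,0,0,0],[0.0034,0.0004,0,0,0,-3,0],[0.0034,0.0004,0,0,0,-3,0],[0.0024,0.0002,0,0,0,-2,0],[0,0,0,0,0,0,0]]
  ]
}}

```text
t: 29.92
tool_pos: [0.5094, -0.0287, 0.1077]
tool_rot: [1.161, 1.216, -1.106]
contact_force: [0.1, 0.4, -1.3]
opening: 0.0147
```

```bash
python3 - <<'E'
from h import *
ss();cv()
E
```

```text
t 29.92 shelf mm [-79.   -0.6] z 107.7 F shelf [0.1 0.4] -1.3 op 14.7
[[0.047, 0.994, 0.094], [0.001, 0.094, -0.996], [-0.999, 0.047, 0.004]]
tilt 2.7 front seat-x -62.3 z 92.1 rear 67.5 98.3 y -0.6 yawerr -0.11
```

Call:
{"name": "arm_command", "arguments": {
  "plan": [
    [[0.002,-0.002,0,0,0,-1,0],[0.0022,0,0,0,0,-1.2,0],[0.0015,0,0,0,0,-0.6,0],[0.001,0,0,0,0,0,0]]
  ]
}}

```text
t: 30.25
tool_pos: [0.5095, -0.029, 0.1035]
tool_rot: [1.141, 1.243, -1.135]
contact_force: [0.9, -0.1, -0.6]
opening: 0.0149
```

```bash
python3 - <<'E'
from h import *
ss();cv()
E
```

```text
t 30.25 shelf mm [-78.9  -0.9] z 103.5 F shelf [ 0.9 -0.2] -0.6 op 14.9
[[0.009, 0.996, 0.094], [-0.003, 0.094, -0.996], [-1.0, 0.009, 0.004]]
tilt 0.5 front seat-x -62.8 z 90.4 rear 67.2 91.5 y -1.0 yawerr -0.13
```

Call:
{"name": "arm_command", "arguments": {
  "plan": [
    [[0.002,0,0,0,0,-0.4,0],[0.002,0,0,0,0,0,0],[0,0,0,0,0,0,0.025],[0,0,0,0,0,0,0.025],[0,0,0,0,0,0,0.025],[0,0,0,0,0,0,0.025],[0,0,0,0,0,0,0.025]]
  ]
}}

```text
t: 30.83
tool_pos: [0.5091, -0.0291, 0.102]
tool_rot: [1.137, 1.248, -1.141]
contact_force: [-0.2, -0.3, 0.1]
opening: 0.0252
```

```bash
python3 - <<'E'
from h import *
ss();cv();snap("side","s8",(270,185,350,245),8)
E
```

```text
t 30.83 shelf mm [-79.4  -1. ] z 102.0 F shelf [-0.3 -0.2] 0.1 op 25.2
[[0.002, 0.996, 0.094], [-0.004, 0.094, -0.996], [-1.0, 0.001, 0.004]]
tilt 0.1 front seat-x -63.4 z 89.5 rear 66.6 89.6 y -1.1 yawerr -0.12
```

View pics/s8.png

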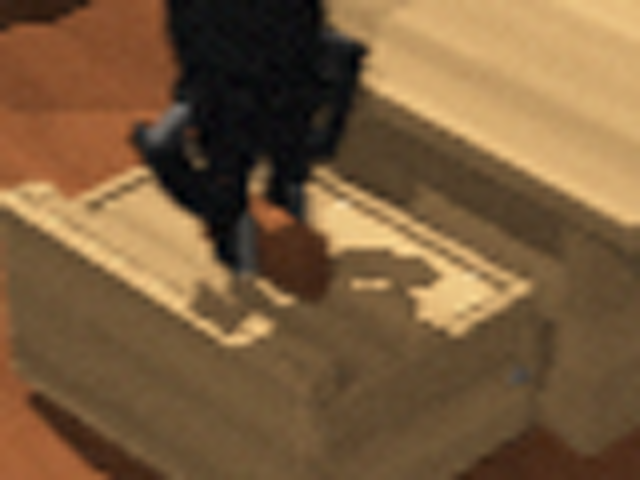

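Call:
{"name": "arm_command", "arguments": {
  "plan": [
    [[0,0,0,0,0,0,0.045],[0,0,0,0,0,0,0.045],[0,0,0,0,0,0,0.045],[-0.02,0,0,0,0,0,0.045],[-0.03,0,0,0,0,0,0.045],[-0.03,0,0,0,0,0,0.045],[-0.03,-0.005,0,0,0,0,0.045],[0,-0.035,0,0,0,0,0],[0,-0.035,0,0,0,0,0],[0,-0.03,0,0,0,0,0],[0,0,0,-7,0,0,0],[0,0,0,-7,0,0,0],[0,0,0,-7,0,0,0],[0,0,0,-7,0,0,0],[0,0,0,-7,0,0,0],[0,0,0,-7,0,0,0],[0,0,0,-7,0,0,0],[0,0,0,-7,0,0,0],[0,0,0,-7,0,0,0],[0,0,0,-7,0,0,0]]
  ]
}}

```text
t: 32.55
tool_pos: [0.3976, -0.0388, 0.2171]
tool_rot: [0.17, 1.562, -0.18]
contact_force: [0.9, 0.4, 0.0]
opening: -0.0
```

```bash
python3 - <<'E'
from h import *
ss();rel([*S(-.2,0),.1],TH+90);get_image("top");get_image("side");marks("top",["cover","drawer_front","drawer_seat"]);marks("side",["cover","drawer_front","drawer_seat"])
E
```

```text
t 32.55 shelf mm [-191.3    0. ] z 217.1 F shelf [0.9 0.3] 0.0 op -0.0
[[0.001, 0.221, 0.975], [-0.006, 0.975, -0.221], [-1.0, -0.006, 0.003]]
tool shift mm [117.1  -2.1  -8.5] turn [-18.3   0.1   0.3] | in target frame mm [117.1  -0.   -8.7]
top cover [([0.507, -0.028, 0.093], 0.76, [329.0, 243.0])]
top drawer_front []
top drawer_seat []
side cover [([0.513, -0.033, 0.091], 0.68, [303.0, 219.0]), ([0.437, 0.572, 0.004], 0.43, [217.0, 185.0])]
side drawer_front [([0.434, -0.036, 0.124], 0.65, [287.0, 220.0]), ([0.459, -0.034, 0.105], 0.37, [292.0, 222.0])]
side drawer_seat [([0.515, -0.031, 0.096], 0.63, [303.0, 218.0])]
```

Call:
{"name": "arm_command", "arguments": {
  "plan": [
    [[0,0,-0.006,-6.1,0,0,0],[0,0,-0.006,-6.1,0,0,0],[0,0,0,-6.1,0,0,0],[0,0,0,0,0,0,0],[0.03,0,0,0,0,0,0],[0.033,0,0,0,0,0,0],[0.033,0,0,0,0,0,0],[0.02,0,0,0,0,0,0],[0,0,0,0,0,0,0]]
  ]
}}

```text
t: 33.7
tool_pos: [0.3889, -0.0383, 0.1012]
tool_rot: [-0.071, 1.559, 0.057]
contact_force: [-1.0, -0.1, -0.2]
opening: 0.0003
```

```bash
python3 - <<'E'
from h import *
ss();rel([*S(-.19,0),.1],TH+90)
E
```

```text
t 33.7 shelf mm [-199.9    1.4] z 101.2 F shelf [-1. -0.] -0.2 op 0.3
[[0.011, -0.081, 0.997], [-0.009, 0.997, 0.082], [-1.0, -0.01, 0.01]]
tool shift mm [ 1.3 -1.2  9.9] turn [-0.8  0.6  0.6] | in target frame mm [ 1.2 -1.4  9.9]
```

Call:
{"name": "arm_command", "arguments": {
  "plan": [
    [[0,0,0.01,-0.8,0.6,0.6,0],[0,0,0.01,0,0,0,0],[0,0,0.01,0,0,0,0],[0,0,0.012,0,0,0,0],[0,0,0.012,0,0,0,0],[0,0,0.012,0,0,0,0],[0,0,0.012,0,0,0,0],[0,0,0.012,0,0,0,0],[0,0,0.012,0,0,0,0],[0,0,0,0,0,0,0]]
  ]
}}

```text
t: 34.53
tool_pos: [0.4915, -0.0291, 0.1045]
tool_rot: [-0.053, 1.587, 0.057]
contact_force: [-0.3, 0.2, -0.5]
opening: 0.0001
```

```bash
python3 - <<'E'
from h import *
ss();rel([*S(-.06,0),.1],TH+90)
E
```

```text
t 34.53 shelf mm [-96.9   0.6] z 104.5 F shelf [-0.3  0.3] -0.5 op 0.1
[[-0.017, -0.07, 0.997], [0.002, 0.998, 0.07], [-1.0, 0.003, -0.016]]
tool shift mm [ 3.9  0.3 37. ] turn [-1.5 -0.9 -0.2] | in target frame mm [ 4.5 -0.6 36.9]
```

Call:
{"name": "arm_command", "arguments": {
  "plan": [
    [[0.001,0,0.012,-0.8,-0.5,0,0],[0.001,0,0.012,-0.5,-0.4,0,0],[0.001,0,0.012,0,-0.2,0,0],[0,0,0.012,0,0,0,0],[0,0,0,0,0,0,0]]
  ]
}}

```text
t: 34.95
tool_pos: [0.5392, -0.0253, 0.1055]
tool_rot: [-0.065, 1.571, 0.07]
contact_force: [0.3, -0.4, -0.6]
opening: -0.0
```

```bash
python3 - <<'E'
from h import *
ss();rel([*S(-.02,0),.1],TH+90)
E
```

```text
t 34.95 shelf mm [-49.   -0.1] z 105.5 F shelf [ 0.3 -0.4] -0.6 op -0.0
[[-0.002, -0.086, 0.996], [0.003, 0.996, 0.086], [-1.0, 0.003, -0.001]]
tool shift mm [ 5.4  0.3 29. ] turn [-0.6 -0.1 -0.2] | in target frame mm [ 5.5  0.1 29. ]
```

Now through the catch with firmer steps.

Call:
{"name": "arm_command", "arguments": {
  "plan": [
    [[0.001,0,0.01,-0.3,0,0,0],[0.001,0,0.01,0,0,0,0],[0,0,0.01,0,0,0,0],[0,0,0.01,0,0,0,0],[0,0,0.01,0,0,0,0]]
  ]
}}

```text
t: 35.37
tool_pos: [0.5693, -0.0223, 0.1051]
tool_rot: [-0.067, 1.628, 0.071]
contact_force: [-57.4, -6.0, 37.7]
opening: 0.0002
```

```bash
python3 - <<'E'
from h import *
ss();get_image("side");get_image("top")
for c in("side","top"):marks(c,["drawer_front"])
E
```

```text
t 35.37 shelf mm [-18.8  -0. ] z 105.1 F shelf [-57.7  -0.5] 37.7 op 0.2
[[-0.058, -0.087, 0.995], [-0.0, 0.996, 0.087], [-0.998, 0.005, -0.058]]
side drawer_front [([0.581, -0.022, 0.125], 0.82, [315.0, 205.0])]
top drawer_front []
```

Call:
{"name": "arm_command", "arguments": {
  "plan": [
    [[0,0,-0.015,0,0,0,0],[0,0,-0.02,0,2,0,0],[0,0,-0.03,0,1,0,0],[-0.035,0,-0.01,0,0,0,0.06],[-0.036,0,0,0,0,0,0.06],[-0.036,0,0,0,0,0,0.06],[-0.02,0.02,0,0,0,0,0.06],[0,0.036,-0.005,0,0,0,0.06],[0,0.037,-0.005,0,0,0,0.06],[0,0.037,-0.005,0,0,0,0.06],[0,0.037,-0.005,0,0,0,0.06],[0,0.037,-0.005,0,0,0,0.06],[0,0.037,-0.005,0,0,0,0.06],[0,0.037,-0.005,0,0,0,0.06],[0,0.037,0,0,0,0,0.06],[0,0.03,0,0,0,0,0.06],[0,0,0,0,0,0,0.06],[0,0,0,0,0,0,0.06]]
  ]
}}

```text
t: 37.07
tool_pos: [0.433, 0.3259, 0.265]
tool_rot: [-0.041, 1.67, 0.052]
contact_force: [-1.0, -0.6, 0.5]
opening: 0.0602
```

```bash
python3 - <<'E'
from h import *
ss();snap("top","t9",(265,155,455,297),4);marks("top",["drawer_front","dispenser","coaster1"]);get_image("side")
marks("side",["drawer_front","dispenser"])
rel([.431,.365,.118],TH+90)
E
```

```text
t 37.07 shelf mm [-121.1  359.7] z 265.0 F shelf [-1.  -0.5] 0.5 op 60.2
[[-0.1, -0.058, 0.993], [0.004, 0.998, 0.058], [-0.995, 0.01, -0.1]]
top drawer_front [([0.579, -0.022, 0.125], 0.95, [328.0, 220.0])]
top dispenser [([0.427, 0.366, -0.0], 0.53, [217.0, 268.0])]
top coaster1 [([0.846, -0.033, -0.001], 0.63, [330.0, 153.0]), ([0.832, -0.157, 0.003], 0.59, [364.0, 156.0])]
side drawer_front []
side dispenser [([0.436, 0.361, 0.005], 0.89, [239.0, 203.0])]
tool shift mm [145.8  39.7  14.1] turn [-2.4 -5.8 -0.7] | in target frame mm [146.1  41.1   1.1]
```

View pics/t9.png

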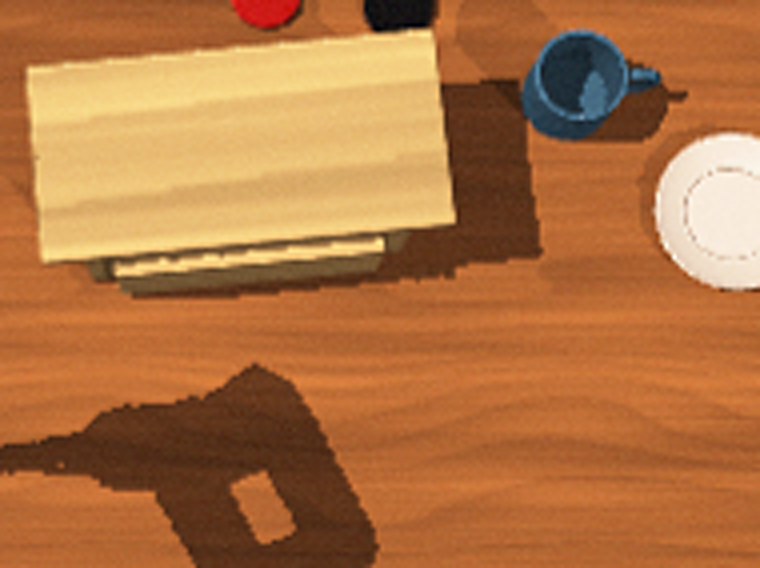

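Call:
{"name": "arm_command", "arguments": {
  "plan": [
    [[0,0.018,0,-1.2,-2.9,-0.3,0.06],[0,0.018,0,-1.2,-2.9,-0.4,0.06],[0,0.004,0,0,0,0,0.06],[0.03,0,0,0,0,0,0.06],[0.03,0,0,0,0,0,0.06],[0.01,0,0,0,0,0,0.06],[0,0,0,0,0,0,0.06],[0,0,0,0,0,0,0.06]]
  ]
}}

```text
t: 38.08
tool_pos: [0.4355, 0.36, 0.1946]
tool_rot: [-0.068, 1.564, 0.068]
contact_force: [-0.3, 0.4, 1.1]
opening: 0.0598
```

```bash
python3 - <<'E'
from h import *
ss();rel([.431,.364,.118],TH+90)
im=get_image("top")
for c,z in(("top",.152),):
    for d in search_frame(c,"dispenser")[:2]: print(w(c,d["at"]),d["conf"])
snap("top","t10",(190,240,250,290),8)
E
```

```text
t 38.08 shelf mm [-115.3  393.4] z 194.6 F shelf [-0.2  0.4] 1.1 op 59.8
[[0.006, -0.087, 0.996], [-0.0, 0.996, 0.087], [-1.0, -0.001, 0.006]]
tool shift mm [76.6  4.4 -4.6] turn [-0.5  0.3  0. ] | in target frame mm [76.6  4.4 -4.1]
```

View pics/t10.png

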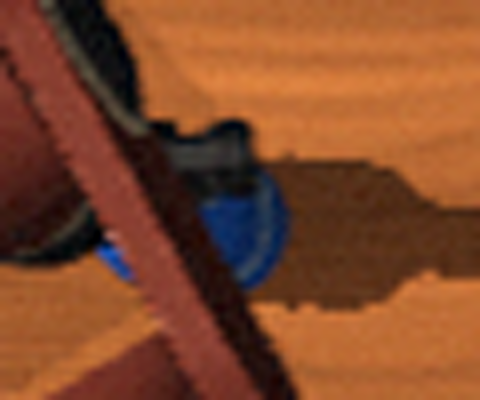

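```bash
python3 - <<'E'
from h import *
a=cv2.imread("pics/top0.png")[:,:,::-1].astype(int)
r=a[252:282,195:232];m=(r.min(2)>140);ys,xs=np.nonzero(m);print(m.sum(),xs.mean()+195,ys.mean()+252,onz("top",xs.mean()+195,ys.mean()+252,.15))
E
```

```text
74 207.09459459459458 265.31081081081084 [0.4286185  0.36579689 0.15      ]
```

Cap at about (0.429, 0.366). Correct, descend, and grip.

Call:
{"name": "arm_command", "arguments": {
  "plan": [
    [[0,0.006,-0.007,-0.5,0.3,0,0.06],[0,0,0,0,0,0,0.06],[0.022,0,0,0,0,0,0.06],[0.024,0,0,0,0,0,0.06],[0.024,0,0,0,0,0,0.06],[0.006,0,0,0,0,0,0.06],[0,0,0,0,0,0,0.06]]
  ]
}}

```text
t: 38.82
tool_pos: [0.4336, 0.3715, 0.1296]
tool_rot: [-0.068, 1.55, 0.086]
contact_force: [-0.1, 0.1, 1.2]
opening: 0.06
```

```bash
python3 - <<'E'
from h import *
ss();rel([.429,.3655,.12],TH+90)
E
```

```text
t 38.82 shelf mm [-116.2  405. ] z 129.6 F shelf [-0.1  0.1] 1.2 op 60.0
[[0.019, -0.098, 0.995], [0.012, 0.995, 0.098], [-1.0, 0.01, 0.02]]
tool shift mm [ 9.4 -5.6 -5.3] turn [ 0.1  1.1 -0.6] | in target frame mm [ 9.6 -5.6 -5.1]
```

Call:
{"name": "arm_command", "arguments": {
  "plan": [
    [[0.006,-0.006,-0.006,0,1.1,-0.6,0.06],[0.003,-0.001,-0.001,0,0,0,0.06],[0,0,0,0,0,0,0.06]]
  ]
}}

```text
t: 39.07
tool_pos: [0.428, 0.3644, 0.1231]
tool_rot: [-0.077, 1.567, 0.078]
contact_force: [0.9, 0.4, 0.8]
opening: 0.0597
```

```bash
python3 - <<'E'
from h import *
ss();rel([.429,.3655,.121],TH+90)
E
```

```text
t 39.07 shelf mm [-122.4  398.5] z 123.1 F shelf [0.9 0.4] 0.8 op 59.7
[[0.002, -0.099, 0.995], [0.0, 0.995, 0.099], [-1.0, 0.0, 0.002]]
tool shift mm [2.1 1.  1.1] turn [ 0.2  0.1 -0. ] | in target frame mm [2.1 1.  1.1]
```

Call:
{"name": "arm_command", "arguments": {
  "plan": [
    [[0.001,0.001,0.001,0,0,0,0.06],[0,0,0,0,0,0,0.01],[0,0,0,0,0,0,0.01],[0,0,0,0,0,0,0.01],[0,0,0,0,0,0,0.01],[0,0,0,0,0,0,0.01],[0,0,0,0,0,0,0.01],[0,0,0,0,0,0,0.01]]
  ],
  "squeeze": 50
}}

```text
t: 39.73
tool_pos: [0.4304, 0.3664, 0.1252]
tool_rot: [-0.075, 1.563, 0.08]
contact_force: [0.0, 0.0, -0.4]
opening: 0.0303
```

```bash
python3 - <<'E'
from h import *
ss()
E
```

```text
t 39.73 shelf mm [-119.7  400.2] z 125.2 F shelf [0. 0.] -0.4 op 30.3
[[0.006, -0.098, 0.995], [0.003, 0.995, 0.098], [-1.0, 0.003, 0.007]]
```

Call:
{"name": "arm_command", "arguments": {
  "plan": [
    [[-0.015,0,0,0,0,0,0.01],[-0.03,0,0,0,0,0,0.01],[-0.036,0,0,0,0,0,0.01],[-0.036,0,0,0,0,0,0.01],[-0.036,0,0,0,0,0,0.01],[-0.036,0,0,0,0,0,0.01],[-0.03,0,0,0,0,0,0.01],[0,-0.025,0.013,0,0,0,0.01],[0,-0.034,0.018,0,0,0,0.01],[0,-0.034,0.018,0,0,0,0.01],[0,-0.034,0.018,0,0,0,0.01],[0,-0.034,0.018,0,0,0,0.01],[0,-0.034,0.018,0,0,0,0.01],[0,-0.034,0.018,0,0,0,0.01],[0,-0.034,0.018,0,0,0,0.01],[0,-0.034,0.018,0,0,0,0.01],[0,-0.034,0.018,0,0,0,0.01],[0,-0.034,0.018,0,0,0,0.01],[0,0,0,0,0,0,0.01]]
  ]
}}

```text
t: 41.32
tool_pos: [0.6649, 0.0074, 0.3495]
tool_rot: [-0.084, 1.568, 0.085]
contact_force: [-0.9, 0.3, -2.4]
opening: 0.0309
```

```bash
python3 - <<'E'
from h import *
ss();rel([*S(.085,0),.283],TH+90)
E
```

```text
t 41.32 shelf mm [79.3 20.4] z 349.5 F shelf [-0.9  0.4] -2.4 op 30.9
[[0.001, -0.107, 0.994], [0.0, 0.994, 0.107], [-1.0, 0.0, 0.001]]
tool shift mm [ 66.5 -20.4   5.5] turn [ 0.7  0.  -0. ] | in target frame mm [ 66.5 -20.4   5.7]
```

Call:
{"name": "arm_command", "arguments": {
  "plan": [
    [[0,-0.015,0.004,0.7,0,0,0.01],[0.02,0,0,0,0,0,0.01],[0.02,0,0,0,0,0,0.01],[0.014,0,0,0,0,0,0.01],[0,0,0,0,0,0,0.01],[0,0,0,0,0,0,0.01]]
  ]
}}

```text
t: 41.82
tool_pos: [0.6717, -0.0114, 0.291]
tool_rot: [-0.069, 1.572, 0.07]
contact_force: [0.4, 0.0, -0.6]
opening: 0.0305
```

```bash
python3 - <<'E'
from h import *
ss();rel([*S(.085,0),.283],TH+90)
E
```

```text
t 41.82 shelf mm [84.2  1. ] z 291.0 F shelf [0.4 0. ] -0.6 op 30.5
[[-0.002, -0.088, 0.996], [0.001, 0.996, 0.088], [-1.0, 0.001, -0.002]]
tool shift mm [ 8.  -1.   0.8] turn [-0.4 -0.1 -0.1] | in target frame mm [ 8.  -1.   0.8]
```

Call:
{"name": "arm_command", "arguments": {
  "plan": [
    [[0.003,0,0,0,0,0,0.01],[0.003,0,0,0,0,0,0.01],[0.002,0,0,0,0,0,0.01],[0.002,0,0,0,0,0,0.01]]
  ]
}}

```text
t: 42.15
tool_pos: [0.6724, -0.0101, 0.2836]
tool_rot: [-0.071, 1.568, 0.071]
contact_force: [-0.1, 0.4, -0.6]
opening: 0.0307
```

```bash
python3 - <<'E'
from h import *
ss()
E
```

```text
t 42.15 shelf mm [85.   2.3] z 283.6 F shelf [-0.1  0.4] -0.6 op 30.7
[[0.002, -0.09, 0.996], [0.001, 0.996, 0.09], [-1.0, 0.0, 0.002]]
```

Call:
{"name": "arm_command", "arguments": {
  "plan": [
    [[0.0015,0,0,0,0,0,0.01],[0.0015,0,0,0,0,0,0.01],[0.0015,0,0,0,0,0,0.01]]
  ]
}}

```text
t: 42.4
tool_pos: [0.6733, -0.01, 0.2834]
tool_rot: [-0.072, 1.563, 0.071]
contact_force: [-2.1, -0.7, 2.8]
opening: 0.0305
```

```bash
python3 - <<'E'
from h import *
ss()
E
```

```text
t 42.4 shelf mm [85.9  2.3] z 283.4 F shelf [-2.1 -0.5] 2.8 op 30.5
[[0.007, -0.091, 0.996], [-0.0, 0.996, 0.091], [-1.0, -0.001, 0.007]]
```

Call:
{"name": "arm_command", "arguments": {
  "plan": [
    [[0,0,0,0,0,0,0.04],[0,0,0,0,0,0,0.06],[0,0,0,0,0,0,0.06],[0,0,0,0,0,0,0.06],[0,0,0,0,0,0,0.06],[-0.015,0,0,0,0,0,0.06],[-0.025,0,0,0,0,0,0.06],[-0.03,0,0,0,0,0,0.06],[-0.03,0,0,0,0,0,0.06],[0,0,-0.03,0,0,0,0.06],[0,0.01,-0.036,0,0,0,0.06],[0,0.02,-0.03,0,0,0,0.06],[0,0.035,-0.01,0,0,0,0.06],[0,0.037,0,0,0,0,0.06],[0,0.037,0,0,0,0,0.06],[0,0.037,0,0,0,0,0.06],[0,0.03,0,0,0,0,0.06],[0,0,0,0,0,0,0.06]]
  ]
}}

```text
t: 43.9
tool_pos: [0.5448, 0.1902, 0.4015]
tool_rot: [-0.065, 1.549, 0.065]
contact_force: [0.8, 0.4, 0.5]
opening: 0.06
```

```bash
python3 - <<'E'
from h import *
ss();snap("side","s11",(220,120,460,300),3);a=snap("top","t11")
marks("top",["dispenser","drawer_front","mug","saucer1","ramekin"]);marks("side",["dispenser","drawer_front"])
E
```

```text
t 43.9 shelf mm [-22.8 213.9] z 401.5 F shelf [0.8 0.3] 0.5 op 60.0
[[0.021, -0.083, 0.996], [0.001, 0.997, 0.083], [-1.0, -0.0, 0.021]]
top dispenser [([0.673, -0.013, 0.158], 0.71, [325.0, 191.0])]
top drawer_front [([0.581, -0.022, 0.123], 0.98, [328.0, 220.0])]
top mug [([0.747, -0.305, -0.0], 0.57, [406.0, 179.0])]
top saucer1 [([0.64, -0.449, -0.004], 0.68, [447.0, 209.0]), ([0.656, 0.453, -0.001], 0.62, [195.0, 204.0])]
top ramekin [([0.749, 0.292, 0.002], 0.76, [240.0, 179.0])]
side dispenser [([0.68, -0.015, 0.165], 0.63, [332.0, 187.0])]
side drawer_front [([0.583, -0.023, 0.125], 0.63, [315.0, 205.0])]
```

View pics/s11.png

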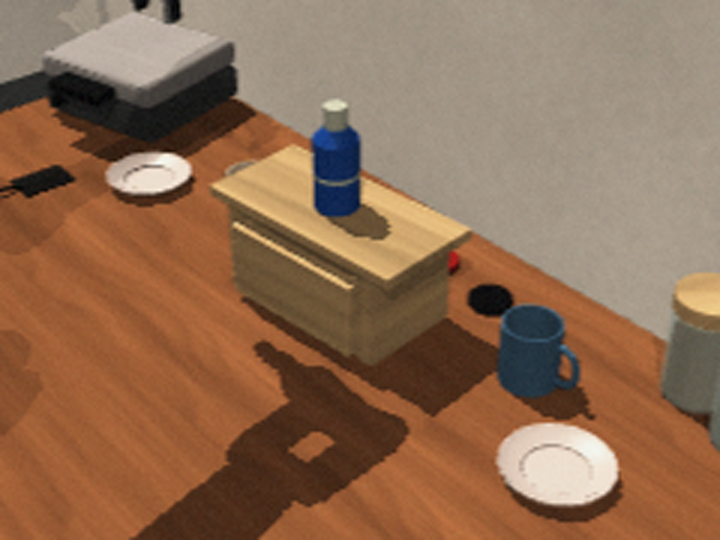

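View pics/t11.png

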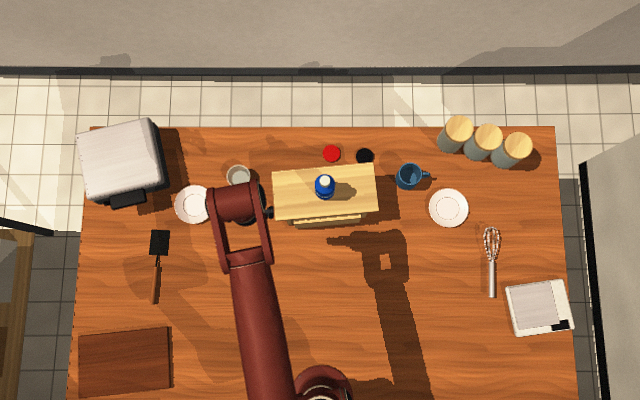

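The dispenser stands upright on the board (side crop 337,165; top 325,187), the drawer is shut, and the bystanders and look-alikes have not moved. Handing in.

```bash
python3 -c "
from station import finish_job; print(finish_job())"
```

```text
the job is handed in; nothing more can be done
None
```

The job is done and handed in at about 44 s of the 184 s allowed. I pulled the drawer out to its stop and slid all four cork coasters over the front edge into it. I hooked the cover under the lip at about 19° and lowered it until it lay flat. I then pushed the drawer past its catch and stood the dispenser in the middle of the cleared board.

**Last checks that held:**
- The dispenser stands upright at about (0.673, -0.013), on the 0.158 m board top.
- The shelf is clear of coasters. The red and black look-alikes and the bystanders are where they were.
- The push ended hard against the stop, with a reading of about 58 N along the push. After I backed off, the drawer stayed in.

**Not confirmed or slightly off:**
- **Catch:** I did not see or hear it click; I judge it home from the end-stop force and the pictures. The drawer front reads about 3 to 5 mm deeper than its home position, about the error of those measurements.
- **Coasters in the drawer:** no single picture showed all four. Each one was off the board after its push, and none turned up on the table.
- **Cover position:** the arm's reading put it about 4 mm further back than the pictures did. It still went in without jamming and lay flat at about 91 mm.

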